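# Unload the valve rack

## Task

Lift the retaining bar out of the two open brackets of the valve rack and lay it flat on the bench top. With the bar put down, take both engine valves out of the rack and lay them down in the parts tray, fully inside it. Set things down gently rather than dropping them, and leave the piston, wrench and spray can where they are.

Things in the scene. Friction and masses are not known exactly. Their poses are not given: they have to be found in the camera images.
- rack: valve rack, fixed: grey base plate 150 x 210 x 10 mm. Origin under its centre, on the bench; x along the valves, y along the bar. Each valve lies in open notches (11 mm wide, 10 mm deep) in two posts at x = +32 and -32 mm, posts 10 mm in x, 23 mm in y, 61.5 mm tall. Left or right of the robot, the tray on the other side; 80 mm or more of free bench lies between the two
- bracket_a (a point): floor of the open-topped slot of the rack's bracket at x = 0, y = +92 mm (rack frame), 64 mm above the bench: slot 16 mm wide in x, 20 mm deep; bracket 28 mm in x, 8 mm in y, top 84 mm above the bench
- bracket_b (a point): the same for the bracket at y = -92 mm
- notch_a (a point): where valve_a's stem axis starts, midway between its two posts: rack frame x = 0, y = +35 mm, 56 mm above the bench
- notch_b (a point): the same for valve_b, at y = -35 mm
- bar: steel retaining bar, 12 x 12 mm, 216 mm long, with a 28 x 28 x 8 mm plate on each end. Origin at its centre, y along the bar. Starts resting loosely in the two brackets over both valve stems, centre 70 mm up, y along the rack's y, end plates just outside the brackets; lifts straight up. Flat on the bench it rests on its end plates, axis 14 mm up. About 0.32 kg
- bar_end_a (a point): centre of the bar's end plate on its +y end, 104 mm from its centre
- bar_end_b (a point): centre of the bar's end plate on its -y end, 104 mm from its centre
- valve_a: steel engine valve, 140 mm long: round stem 9 mm thick, disc head 42 mm across. Origin on the stem's axis, 55 mm from the head's face, 85 mm from the tip (centre of mass 10 to 15 mm towards the head); x along the stem to the head. Starts level in the rack, axis 56 mm up, x along the rack's x, within 4 mm of being centred on its notch point. 0.13 kg. On a flat floor it rests on head rim and tip. On the rack's +y side
- valve_b: steel engine valve, 140 mm long: round stem 9 mm thick, disc head 42 mm across. Origin on the stem's axis, 55 mm from the head's face, 85 mm from the tip (centre of mass 10 to 15 mm towards the head); x along the stem to the head. Starts level in the rack, axis 56 mm up, x along the rack's x, within 4 mm of being centred on its notch point. 0.13 kg. On a flat floor it rests on head rim and tip. On the rack's -y side
- valve_a_head (a point): centre of the head's face of valve_a
- valve_a_tip (a point): end of the stem of valve_a
- valve_b_head (a point): centre of the head's face of valve_b
- valve_b_tip (a point): end of the stem of valve_b
- tray: open parts tray, fixed: outer 210 mm in its x, 190 mm in its y, steel walls 5 mm thick and 25 mm high, black rubber floor 6 mm above the bench. Origin under its centre, on the bench
- piston: bystander: aluminium piston standing on the bench, 90 mm in diameter, 62 mm high; origin under its centre
- wrench: bystander: steel wrench 180 mm long lying flat on the bench on the far side; origin under its middle
- spray: bystander: spray can standing on the bench, 60 mm in diameter, 170 mm high; origin under its centre
Not all that is in view belongs to the job. Leave any blue look-alike of the bar alone.

How it is judged:
On the way:
1. the bar lies flat on the bench (both ends' centres less than 18 mm up), let go, with both valves still in their posts in the rack (height (world z) of each of bar_end_a, bar_end_b below 0.018 m and contact force between the fingers and bar below 0.1 N and z of each of valve_a, valve_b in the frame of rack above 0.048 m and horizontal distance between each of valve_a, valve_b and rack below 0.05 m), for 0.2 s.
At the end, for the whole second after the job is handed in: The bar lies flat on the bench top (centres of both end plates less than 18 mm up) and at rest; both valves lie in the tray, head and stem tip both inside the walls and less than 45 mm above the bench, at rest (height (world z) of each of bar_end_a, bar_end_b below 0.018 m and linear speed of bar below 0.02 m/s and x of valve_a_head in the frame of tray between -0.101 and 0.101 m and y of valve_a_head in the frame of tray between -0.091 and 0.091 m and height (world z) of each of valve_a_head, valve_a_tip, valve_b_head, valve_b_tip below 0.045 m and x of valve_a_tip in the frame of tray between -0.101 and 0.101 m and y of valve_a_tip in the frame of tray between -0.091 and 0.091 m and linear speed of each of valve_a, valve_b below 0.03 m/s and x of valve_b_head in the frame of tray between -0.101 and 0.101 m and y of valve_b_head in the frame of tray between -0.091 and 0.091 m and x of valve_b_tip in the frame of tray between -0.101 and 0.101 m and y of valve_b_tip in the frame of tray between -0.091 and 0.091 m); the robot touches nothing.
It fails at once if a valve is dropped or thrown (faster than 0.8 m/s while the fingers do not touch it) (linear speed of valve_a above 0.8 m/s and contact force between the fingers and valve_a below 0.01 N).
It fails at once if a valve is dropped or thrown (faster than 0.8 m/s while the fingers do not touch it) (linear speed of valve_b above 0.8 m/s and contact force between the fingers and valve_b below 0.01 N).
It fails at once if the bar is dropped or thrown (faster than 0.8 m/s while the fingers do not touch it) (linear speed of bar above 0.8 m/s and contact force between the fingers and bar below 0.01 N).
It fails at once if the piston, wrench or spray can is moved by more than 30 mm (distance of any of piston, wrench, spray from where it was at the start of the episode above 0.03 m).
It also fails if it takes over 72 s, if anything falls off the work surface, if the arm or the gripper's body presses on something with over 40 N, if the wrist force passes 120 N, or if a joint passes its speed limit or range.

## Robot

A 6-joint arm with a two-finger parallel gripper is mounted at the origin on the work surface. World frame = base frame: x ahead of the robot, y to its left, z up, the work surface at z = 0. Lengths are in m, angles in rad, forces in N, time in s.
With the tool pointing down it reaches from about 0.3 to 0.95 m from the base axis. Payload 3.1 kg.
Tool frame: the origin (TCP) lies midway between the tips of the shut fingers; the grasp point (between the pads) lies 19 mm behind it (r.grasp_offset is the distance from the TCP to the grasp point, in m); z points along the fingers, y is the direction in which the jaws open and shut (so a half turn about z gives the same grasp; the last joint's range is limited). The gripper opens to 85 mm and grips with 20 to 120 N. Pads are 22 mm wide; open, the fingers measure 114 mm over their backs; the gripper's body (76 mm by 85 mm) begins 54 mm behind the grasp point. The pads swing forward as they close: fully open they stand 13 mm farther back than shut.
Start: joints at [-1.291, 0.308, 1.634, -0, 1.2, -0.07], TCP at [0.214, -0.587, 0.199] pointing down, gripper open.
Joint ranges: [-3.06, 3.06], [-0.79, 1.96], [0.05, 2.63], [-1.19, 4.34], [0.05, 2.64], [-2.94, 2.94]. Speed limits (rad/s): [2.79, 2.79, 3.14, 3.14, 3.14, 3.14].

## Interface

Orientations are given as a unit quaternion [x, y, z, w].
In Python, from plant import r, optics gives the robot as it stands.
- The arm moves only by the shell command python3 -m handwheel 'ROWS' [OPENING] [FORCE]. ROWS is JSON, a list that holds one entry, the list of rows, each a list of 4 numbers: the shift along the world's x, y, z in m, then the turn about the world's z in degrees. A call has 1 to 8 rows; each row is the pose to reach, as a shift and turn from the pose commanded when the call began; what a row does not reach only later rows make up. A row lasts 1/12 s, in which the tool goes at most 41.7 mm and 7.16 degrees, less where a joint would pass 70% of its speed; a pose out of reach is approached as far as the arm can. A call with a gripper value outside its range is refused whole. OPENING is the gripper's target within -1 to 1 (shut at 1, half-way at 0, fully open at -1), set as the call begins (- or left out, the last holds). The fingers move at their own pace and stop on an object; FORCE is the grip in N (left out, the last holds). Time passes only in rows, so rows that repeat a pose let the fingers close. It gives the time, the measured TCP pose, the force and the opening at its end, in the units of the state.
- r.get_state(): the state, without advancing time (a new reading comes with each control period).
- optics.capture(name): name is "scene" or "top"; returns a dict with "img" (384x512x3 uint8, red, green, blue), "mtx" (3x3 intrinsics, pixels), "distortion" ([k1, k2, p1, p2, k3] as OpenCV has them; the pictures are not rectified), "position" and "orientation" of the camera in the world. Camera axes: x right, y down, z forward; pixel columns grow to the right and rows downward; lengths in m; the calibration is good to about 2 mm. A picture is of the moment at which its call begins. There is no depth.
- r.hand_in(): hands the job in, once; it reports no verdict.
The state is a dict: "time": time; "joint_positions": joint angles; "qd": joint speeds; "tau": joint torques, N m; "position": TCP position; "tcp_rot": TCP orientation; "ft_force": force on the tool from outside, world axes, zero at the start; "ft_torque": the same for the moment, N m; "width": finger opening in m.
Only numpy, scipy, OpenCV 4.12 (cv2) and the standard library are available. Lean on these libraries where they do the work, as an engineer would, in place of code of your own. Each camera call takes 0.05 s, during which the arm holds its last target.

## Working session

There is one attempt and no reset: what is moved stays moved. The work goes in short steps, Python scripts to look and compute and a shell command to move; the robot and the scene stay as the last step left them, time stands still between calls to the robot, and variables do not carry over. Pictures are saved under pics/ and viewed, and the job is handed in when it is done.

```bash
mkdir -p pics; ls; python3 - <<'E'
from plant import r, optics
import cv2
s=r.get_state(); print(s['time'],s['position'],s['tcp_rot'],s['width'],r.grasp_offset)
for n in ("scene","top"):
    c=optics.capture(n); cv2.imwrite(f'pics/{n}0.png',c['img'][:,:,::-1]); print(n,c['mtx'],c['distortion'],c['position'],c['orientation'])
E
```

```text
pics
0.0 [ 0.21392165 -0.58629004  0.19763211] [ 9.84742148e-01  1.74015960e-01 -1.17342807e-04 -1.15510377e-03] 0.08529413619013532 0.0187
scene [[408.98938632   0.         254.77507333]
 [  0.         408.98938632 191.89845333]
 [  0.           0.           1.        ]] [0.04743632 0.         0.         0.         0.        ] [ 0.99867397 -0.1317514   0.88923369] [ 0.75450499  0.59943444 -0.16060511 -0.21355696]
top [[355.07342897   0.         262.46609362]
 [  0.         355.07342897 187.06895247]
 [  0.           0.           1.        ]] [-0.09667551  0.          0.          0.          0.        ] [0.44444221 0.0116545  0.90705925] [ 0.70743043 -0.70540959  0.04219975 -0.01259688]
```

View pics/scene0.png

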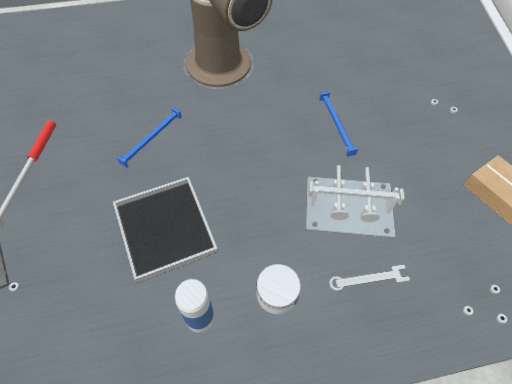

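View pics/top0.png

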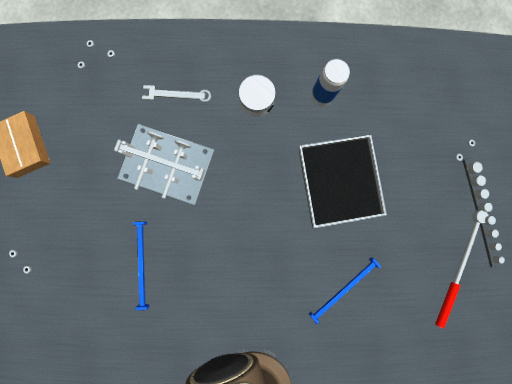

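Candidates for the bar: the steel bar on the rack, ends at top (120,146) and (199,174); a blue bar at top (140,222)-(142,307); and a blue bar at (315,318)-(375,263). I choose the steel one in the brackets. Next is a close crop to check it.

```bash
cat > h.py <<'E'
import cv2,numpy as np
from scipy.spatial.transform import Rotation as R
from plant import r,optics
def ray(c,uv):
    p=cv2.undistortPoints(np.array([[uv]],float),c['mtx'],np.array(c['distortion']))[0,0]
    return np.array(c['position']),R.from_quat(c['orientation']).apply([p[0],p[1],1])
def onz(c,uv,z):
    o,d=ray(c,uv); return o+d*(z-o[2])/d[2]
def proj(c,P):
    P=np.atleast_2d(P).astype(float); Rm=R.from_quat(c['orientation']).inv().as_matrix()
    return cv2.projectPoints(P,cv2.Rodrigues(Rm)[0],-Rm@np.array(c['position']),c['mtx'],np.array(c['distortion']))[0][:,0]
def two(c1,u1,c2,u2):
    A=[];b=[]
    for c,u in((c1,u1),(c2,u2)):
        o,d=ray(c,u);d/=np.linalg.norm(d);M=np.eye(3)-np.outer(d,d);A.append(M);b.append(M@o)
    return np.linalg.lstsq(np.vstack(A),np.hstack(b),rcond=None)[0]
def crop(c,x,y,w,h,k,name):
    i=cv2.resize(c['img'][y:y+h,x:x+w,::-1],None,fx=k,fy=k,interpolation=cv2.INTER_CUBIC)
    cv2.imwrite(name,i)
E
python3 - <<'E'
from h import *
t=optics.capture('top');s=optics.capture('scene')
crop(t,105,115,120,95,6,'pics/topc.png');crop(s,295,155,120,90,6,'pics/scenec.png')
# plate & tray masks
g=t['img'].astype(int)
hsv=cv2.cvtColor(t['img'],cv2.COLOR_RGB2HSV)
print(t['img'][135,140],t['img'][200,190],t['img'][180,340],t['img'][139,330],t['img'][250,250])
m=(t['img'].max(2)<35).astype(np.uint8)
m[:,:290]=0;m[:,400:]=0;m[:120]=0
cs,_=cv2.findContours(m,cv2.RETR_EXTERNAL,cv2.CHAIN_APPROX_NONE)
c=max(cs,key=cv2.contourArea);q=cv2.minAreaRect(c);bx=cv2.boxPoints(q);print(q,bx)
P=np.array([onz(t,b,0.006) for b in bx]);print(P.round(4),P.mean(0),[np.linalg.norm(P[i]-P[i-1]) for i in range(4)])
E
```

```text
[162 184 194] [156 176 186] [32 33 34] [ 90 100 107] [ 85  96 102]
((341.01171875, 180.73321533203125), (76.29176330566406, 65.34329223632812), 79.99201965332031) [[302.20804 148.84564]
 [366.55704 137.48993]
 [379.8154  212.62079]
 [315.4664  223.9765 ]]
[[ 0.6142 -0.1289  0.006 ]
 [ 0.6468 -0.3006  0.006 ]
 [ 0.4493 -0.3314  0.006 ]
 [ 0.4207 -0.1615  0.006 ]] [ 0.53275708 -0.23058105  0.006     ] [np.float64(0.19623024204817588), np.float64(0.17475559449753092), np.float64(0.19993970036881795), np.float64(0.17223430427954714)]
```

View pics/topc.png

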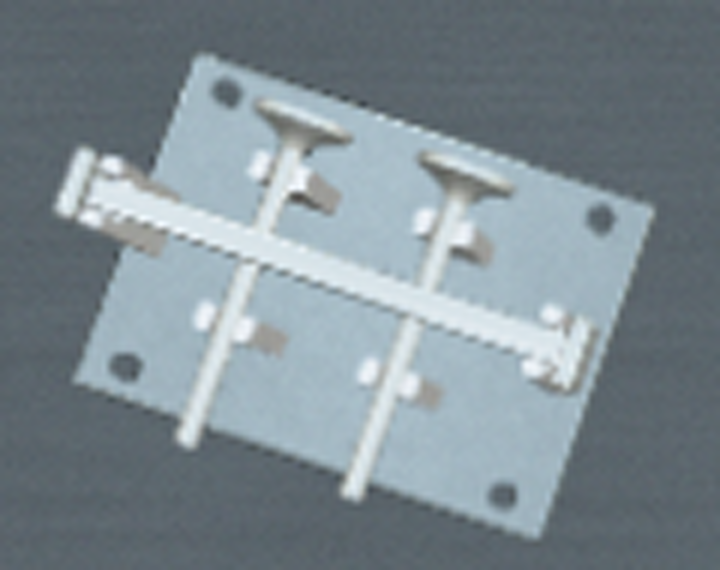

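View pics/scenec.png

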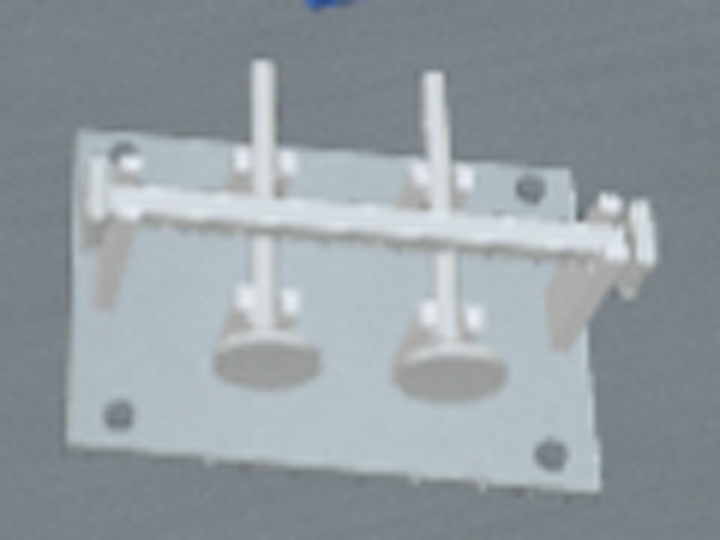

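The crops confirm it: the steel bar lies in both brackets over the two stems. Its end plates are at crop (78,183) and (573,352), with the valve heads facing away from the robot.

```bash
python3 - <<'E'
from h import *
t=optics.capture('top');s=optics.capture('scene')
ut=lambda u,v:((u+.5)/6-.5+105,(v+.5)/6-.5+115)
us=lambda u,v:((u+.5)/6-.5+295,(v+.5)/6-.5+155)
C=[(200,53),(655,207),(543,540),(75,382)]
P=np.array([onz(t,ut(*c),.01) for c in C]);print('plate top',P.round(4),P.mean(0).round(4),[round(np.linalg.norm(P[i]-P[i-1]),4) for i in range(4)])
a=np.degrees(np.arctan2(*(P[0]-P[3]+P[1]-P[2])[[1,0]]));b=np.degrees(np.arctan2(*(P[0]-P[1]+P[3]-P[2])[[1,0]]));print('rack x dir deg',a,b-90)
C=[(78,128),(573,170),(600,490),(68,443)]
P=np.array([onz(s,us(*c),.01) for c in C]);print('plate scene',P.mean(0).round(4))
for n,c in dict(barA=(78,183),barB=(573,352)).items(): print(n,onz(t,ut(*c),.084).round(4))
# bar top edge mid
print('bar mid tri',two(t,ut(325,268),s,us(365,208)).round(4))
for n,c,z in [('hA',(304,122),.056),('tA',(187,440),.06),('hB',(466,172),.056),('tB',(352,494),.06)]: print(n,onz(t,ut(*c),z).round(4))
print('stem A/bar cross',onz(t,ut(248,262),.06),'B',onz(t,ut(415,312),.06))
# tray outer from scene
E
```

```text
plate top [[0.6771 0.2952 0.01  ]
 [0.6108 0.0986 0.01  ]
 [0.4693 0.1437 0.01  ]
 [0.535  0.3437 0.01  ]] [0.5731 0.2203 0.01  ] [np.float64(0.1502), np.float64(0.2075), np.float64(0.1486), np.float64(0.2105)]
rack x dir deg -18.287276346696878 -18.415072720451548
plate scene [0.5753 0.2196 0.01  ]
barA [0.6059 0.3182 0.084 ]
barB [0.54   0.1223 0.084 ]
bar mid tri [0.573  0.2203 0.08  ]
hA [0.6366 0.2369 0.056 ]
tA [0.5069 0.2791 0.06  ]
hB [0.6162 0.1706 0.056 ]
tB [0.4858 0.2125 0.06  ]
stem A/bar cross [0.57855664 0.25669848 0.06      ] B [0.55859951 0.18897974 0.06      ]
```

```bash
python3 -m handwheel '[[[0.04,0.04,0,7],[0.06,0.07,0,14],[0.08,0.105,0,21],[0.1,0.14,0,28],[0.115,0.175,0,35],[0.13,0.21,0,42],[0.14,0.245,0,48],[0.15,0.28,0,51.6]]]' -1 40; python3 -m handwheel '[[[0.01,0.04,0,0],[0.03,0.075,0,0],[0.05,0.11,0,0],[0.07,0.145,0,0],[0.09,0.18,0,0],[0.105,0.215,0,0],[0.12,0.25,0,0],[0.13,0.28,0,0]]]'
```

```text
time: 0.97
position: [0.3647, -0.3053, 0.199]
tcp_rot: [0.809, 0.587, 0.0, 0.0]
ft_force: [0.5, 0.7, 0.8]
width: 0.0853
time: 1.63
position: [0.4953, -0.0247, 0.1992]
tcp_rot: [0.811, 0.586, 0.001, 0.0]
ft_force: [1.5, 0.4, 0.6]
width: 0.0856
```

```bash
python3 -m handwheel '[[[0.012,0.036,0,0],[0.024,0.072,0,0],[0.036,0.108,0,0],[0.048,0.144,0,0],[0.06,0.18,0,0],[0.07,0.22,0,0],[0.078,0.245,0,0],[0.078,0.245,0,0]]]' -0.3; python3 -m handwheel '[[[0,0,0,0],[0,0,0,0]]]'; python3 - <<'E'
from h import *
st=r.get_state();print(st['position'].round(4) if hasattr(st['position'],'round') else st['position'],R.from_quat(st['tcp_rot']).as_euler('xyz',degrees=True))
t=optics.capture('top');s=optics.capture('scene')
crop(t,85,95,140,105,5,'pics/t1.png');crop(s,280,110,140,105,5,'pics/s1.png')
E
```

```text
time: 2.3
position: [0.5733, 0.2232, 0.199]
tcp_rot: [0.81, 0.587, 0.002, -0.001]
ft_force: [0.1, -0.6, -0.1]
width: 0.0553
time: 2.47
position: [0.5716, 0.2173, 0.1985]
tcp_rot: [0.811, 0.585, -0.001, 0.0]
ft_force: [0.2, -0.4, -0.3]
width: 0.0552
[0.5716 0.2173 0.1985] [-1.79961257e+02  7.52980934e-02  7.16651039e+01]
```

View pics/s1.png

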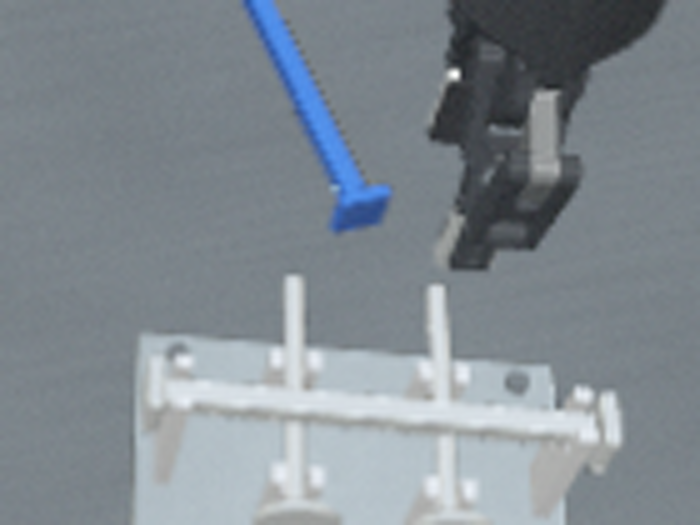

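The picture shows the open gripper above the rack, with its fingertips near crop (465,260). I lower it with a correction of (+1.5, +3) mm.

```bash
python3 -m handwheel '[[[0.0015,0.003,-0.025,0],[0.0015,0.003,-0.05,0],[0.0015,0.003,-0.075,0],[0.0015,0.003,-0.095,0],[0.0015,0.003,-0.095,0]]]'; python3 - <<'E'
from h import *
t=optics.capture('top');s=optics.capture('scene')
crop(t,85,95,140,105,5,'pics/t2.png');crop(s,280,130,140,105,5,'pics/s2.png')
E
```

```text
time: 2.98
position: [0.5693, 0.2179, 0.0989]
tcp_rot: [0.811, 0.584, -0.005, -0.002]
ft_force: [-0.6, -0.4, -1.0]
width: 0.0555
```

View pics/s2.png

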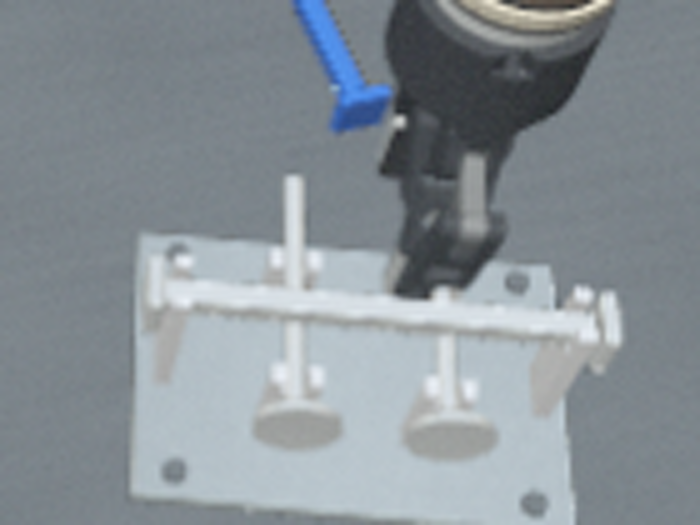

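```bash
python3 -m handwheel '[[[0,0,0,0],[0,0,0,0]]]';python3 - <<'E'
from h import *
s=optics.capture('scene');t=optics.capture('top')
st=r.get_state();p=np.array(st['position']);Rm=R.from_quat(st['tcp_rot']).as_matrix()
print(p.round(4))
for d in (-.028,.028):
  for h in (0,-.005,-.01):
    for w in (-.011,.011):
      q=p+Rm@[w,d,h]
      print(d,h,w,((proj(s,q)[0]-[280,130])*5).round(0))
print('barmid',(proj(s,[.573,.2203,.07])[0]-[280,130])*5,(proj(s,[.6059,.3182,.084])[0]-[280,130])*5,(proj(s,[.54,.1223,.084])[0]-[280,130])*5)
crop(s,280,130,140,105,5,'pics/s3.png');crop(t,85,95,140,105,5,'pics/t3.png')
E
```

```text
time: 3.25
position: [0.5755, 0.2209, 0.1062]
tcp_rot: [0.811, 0.585, 0.002, 0.001]
ft_force: [-0.1, 0.6, 0.1]
width: 0.0554
[0.5751 0.2211 0.1059]
-0.028 0 -0.011 [367. 217.]
-0.028 0 0.011 [416. 221.]
-0.028 -0.005 -0.011 [370. 211.]
-0.028 -0.005 0.011 [418. 214.]
-0.028 -0.01 -0.011 [372. 205.]
-0.028 -0.01 0.011 [421. 208.]
0.028 0 -0.011 [372. 321.]
0.028 0 0.011 [422. 325.]
0.028 -0.005 -0.011 [374. 315.]
0.028 -0.005 0.011 [424. 319.]
0.028 -0.01 -0.011 [377. 309.]
0.028 -0.01 0.011 [427. 313.]
barmid [372.82658331 307.27051595] [607.18025432 310.88756265] [155.22607123 272.50433333]
```

View pics/s3.png

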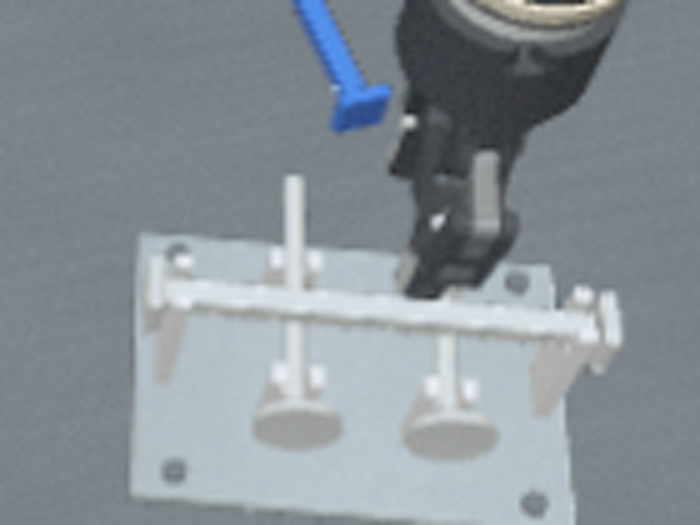

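View pics/t3.png

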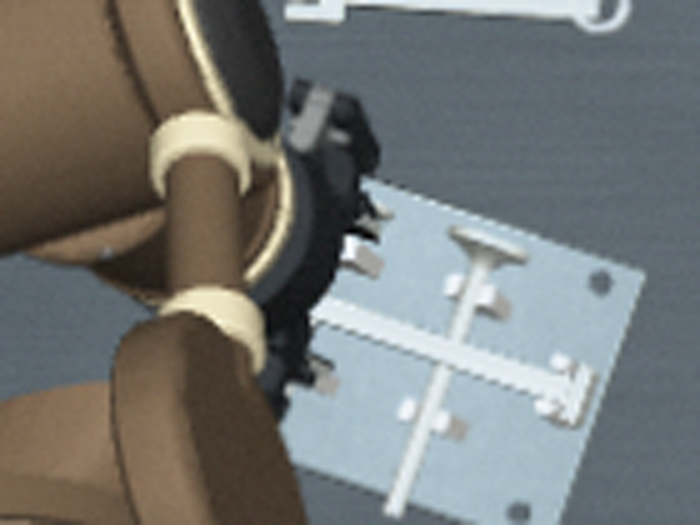

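```bash
python3 -m handwheel '[[[0,0,0,0],[0,0,0,0],[0,0,0,0]]]';python3 - <<'E'
from h import *
s=optics.capture('scene');t=optics.capture('top')
st=r.get_state();p=np.array(st['position']);Rm=R.from_quat(st['tcp_rot']).as_matrix()
print(p.round(4),st['joint_positions'])
for h in (-.073,-.12):
  for w,d in ((-.038,-.042),(.038,-.042),(.038,.042),(-.038,.042)):
      q=p+Rm@[w,d,h]; print(h,w,d,((proj(t,q)[0]-[85,95])*5).round(0),((proj(s,q)[0]-[280,130])*5).round(0))
im=s['img'][100:235,280:420,::-1]; cv2.imwrite('pics/s4.png',cv2.resize(im,None,fx=4,fy=4,interpolation=cv2.INTER_CUBIC))
im=cv2.resize(s['img'][150:200,340:390,::-1],None,fx=12,fy=12,interpolation=cv2.INTER_CUBIC)
im=cv2.convertScaleAbs(im,alpha=1.6,beta=30)
for d,col in((-.028,(0,0,255)),(.028,(0,255,0))):
  for w in(-.011,.011):
    for h in(-.007,-.03):
      u=(proj(s,p+Rm@[w,d,h])[0]-[340,150]+.5)*12; cv2.circle(im,(int(u[0]),int(u[1])),4,col,-1)
cv2.imwrite('pics/s5.png',im)
E
```

```text
time: 3.6
position: [0.5739, 0.221, 0.1043]
tcp_rot: [0.811, 0.585, 0.0, 0.0]
ft_force: [-0.3, -0.1, 0.5]
width: 0.0558
[0.5737 0.2209 0.104 ] [ 2.96784846e-01  3.90505849e-01  1.73020706e+00 -2.52862487e-05
  1.02078685e+00  6.17050909e-01]
-0.073 -0.038 -0.042 [361. 408.] [338.  92.]
-0.073 0.038 -0.042 [191. 350.] [516. 105.]
-0.073 0.038 0.042 [261. 162.] [530. 269.]
-0.073 -0.038 0.042 [430. 218.] [344. 254.]
-0.12 -0.038 -0.042 [331. 395.] [362.  23.]
-0.12 0.038 -0.042 [149. 333.] [548.  36.]
-0.12 0.038 0.042 [224. 133.] [565. 205.]
-0.12 -0.038 0.042 [405. 192.] [369. 190.]
```

View pics/s4.png

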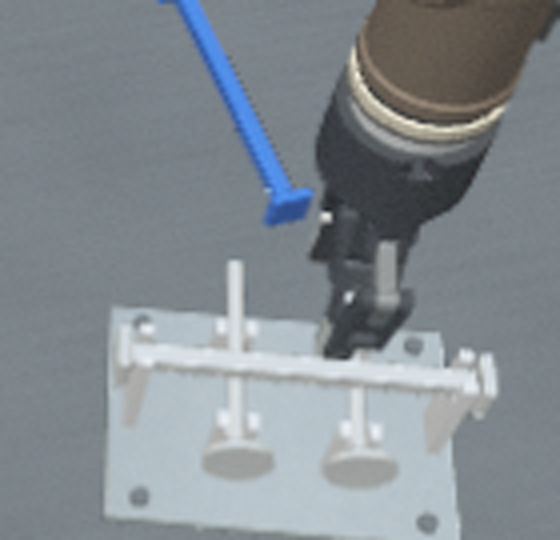

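View pics/s5.png

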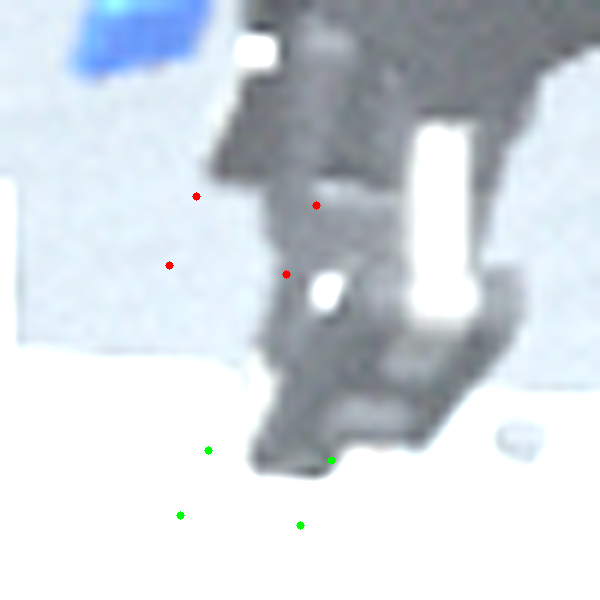

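```bash
python3 - <<'E'
from h import *
t=optics.capture('top')
st=r.get_state();p=np.array(st['position']);Rm=R.from_quat(st['tcp_rot']).as_matrix()
im=cv2.resize(t['img'][115:185,120:190,::-1],None,fx=9,fy=9,interpolation=cv2.INTER_CUBIC)
im=cv2.convertScaleAbs(im,alpha=1.5,beta=30)
for d,col in((-.028,(0,0,255)),(.028,(0,255,0))):
  for w in(-.011,.011):
    for h in(-.007,-.03):
      u=(proj(t,p+Rm@[w,d,h])[0]-[120,115]+.5)*9; cv2.circle(im,(int(u[0]),int(u[1])),4,col,-1)
cv2.imwrite('pics/t5.png',im)
E
```

```text
(no output)
```

View pics/t5.png

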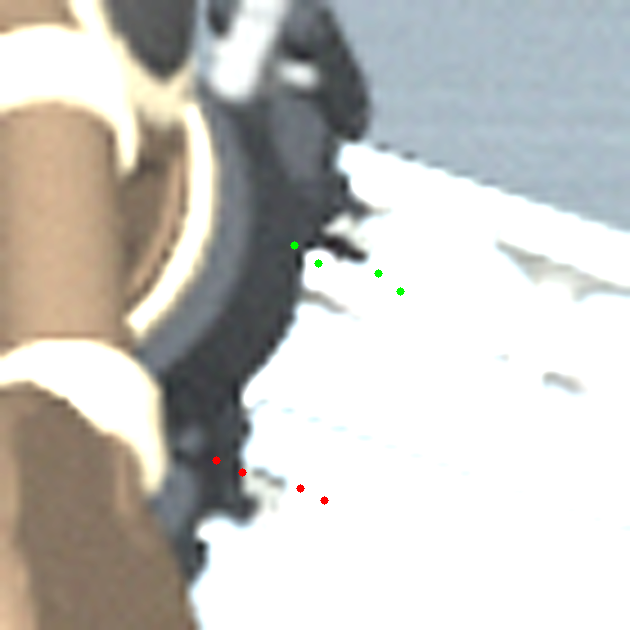

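Both views show the fingertips about 9 mm towards +y of where the reported pose puts them. I'll shut the gripper here, above the bar, and measure the tip directly.

```bash
python3 -m handwheel '[[[0,0,0,0],[0,0,0,0],[0,0,0,0],[0,0,0,0],[0,0,0,0],[0,0,0,0]]]' 1;python3 - <<'E'
from h import *
s=optics.capture('scene');t=optics.capture('top')
st=r.get_state();p=np.array(st['position']);Rm=R.from_quat(st['tcp_rot']).as_matrix();print(p)
for n,c,o in(('s',s,(340,150)),('t',t,(130,115))):
  im=cv2.resize(c['img'][o[1]:o[1]+60,o[0]:o[0]+60,::-1],None,fx=10,fy=10,interpolation=cv2.INTER_CUBIC)
  im=cv2.convertScaleAbs(im,alpha=1.15,beta=10)
  for w in(-.011,0,.011):
    for h in(0,-.03):
      u=(proj(c,p+Rm@[w,0,h])[0]-o+.5)*10; cv2.circle(im,(int(u[0]),int(u[1])),4,(0,0,255) if h else (0,255,0),-1)
  cv2.imwrite(f'pics/{n}6.png',im)
E
```

```text
time: 4.25
position: [0.5736, 0.2208, 0.1038]
tcp_rot: [0.811, 0.585, -0.0, -0.0]
ft_force: [0.2, 0.2, 0.6]
width: 0.0
[0.5736683  0.22083687 0.10385354]
```

View pics/s6.png

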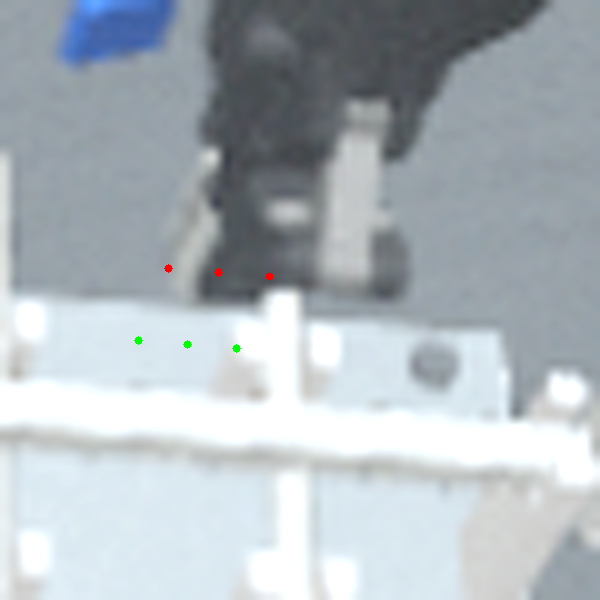

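View pics/t6.png

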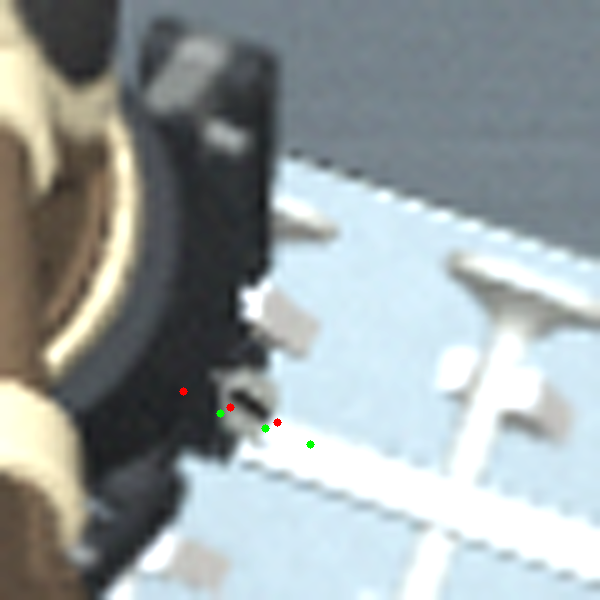

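```bash
python3 - <<'E'
from h import *
s=optics.capture('scene');t=optics.capture('top')
st=r.get_state();p=np.array(st['position']);Rm=R.from_quat(st['tcp_rot']).as_matrix()
a=lambda u,o:(u[0]/10-.5+o[0],u[1]/10-.5+o[1])
ut=a((268,412),(130,115))
for v in((178,298),(190,298),(170,295)):
  us=a(v,(340,150)); q=two(t,ut,s,us)
  print(q.round(4),'tool-frame off',(Rm.T@(q-p)).round(4),'resid',proj(t,q)-ut,proj(s,q)-us)
E
```

```text
[0.5737 0.2139 0.126 ] tool-frame off [-0.0065  0.0022 -0.0221] resid [[0.29100194 0.08647885]] [[ 0.30364071 -0.03639558]]
[0.5741 0.2153 0.1258] tool-frame off [-0.0051  0.0022 -0.022 ] resid [[-0.27536813 -0.08314197]] [[-0.28812574  0.03350467]]
[0.5733 0.2128 0.1271] tool-frame off [-0.0077  0.0022 -0.0233] resid [[0.65334844 0.1921869 ]] [[ 0.68022808 -0.08321788]]
```

The shut tip triangulates about 22 mm above the reported TCP. I'll come down in stages with a modest opening and check with the camera.

```bash
python3 -m handwheel '[[[-0.002,-0.003,0,0],[-0.002,-0.003,0,0],[-0.002,-0.003,0,0],[-0.002,-0.003,-0.01,0],[-0.002,-0.003,-0.02,0],[-0.002,-0.003,-0.03,0],[-0.002,-0.003,-0.04,0],[-0.002,-0.003,-0.04,0]]]' 0.2;python3 -m handwheel '[[[0,0,0,0],[0,0,0,0]]]'; cat > v.py <<'E'
from h import *
import sys
s=optics.capture('scene');t=optics.capture('top');k=sys.argv[1]
ox,oy,tx,ty=map(int,sys.argv[2:6])
ims=[]
for n,c,o in(('s',s,(ox,oy)),('t',t,(tx,ty))):
  ims.append(cv2.resize(c['img'][o[1]:o[1]+70,o[0]:o[0]+50,::-1],None,fx=8,fy=8,interpolation=cv2.INTER_CUBIC))
cv2.imwrite(f'pics/v{k}.png',np.hstack(ims))
E
python3 v.py 1 335 150 130 125
```

```text
time: 5.12
position: [0.5688, 0.217, 0.0601]
tcp_rot: [0.811, 0.585, -0.003, -0.001]
ft_force: [-1.0, 0.6, 0.2]
width: 0.0338
time: 5.28
position: [0.5716, 0.2178, 0.0635]
tcp_rot: [0.811, 0.585, -0.0, -0.0]
ft_force: [0.2, -0.3, 1.0]
width: 0.034
```

View pics/v1.png

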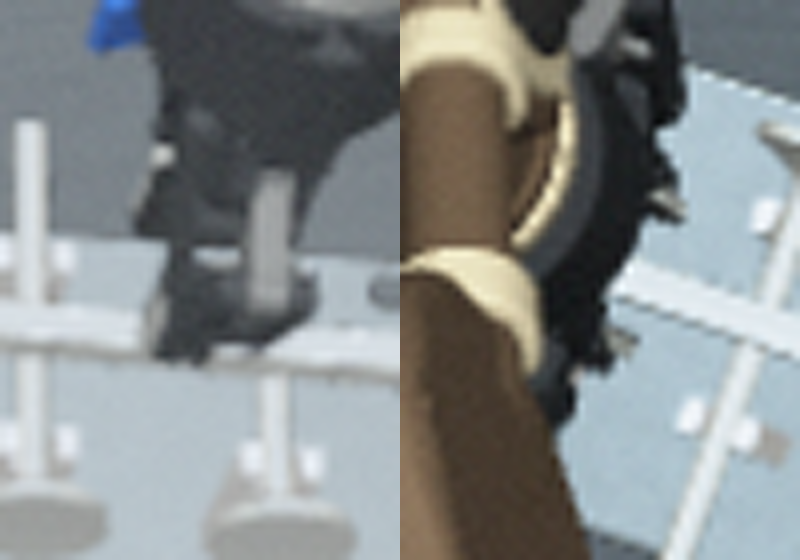

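```bash
python3 -m handwheel '[[[0,0,-0.008,0],[0,0,-0.014,0],[0,0,-0.019,0],[0,0,-0.019,0],[0,0,-0.019,0]]]'; python3 v.py 2 335 150 130 125
```

```text
time: 5.8
position: [0.571, 0.2176, 0.044]
tcp_rot: [0.811, 0.585, -0.001, -0.0]
ft_force: [0.1, 0.8, -0.2]
width: 0.0343
```

View pics/v2.png

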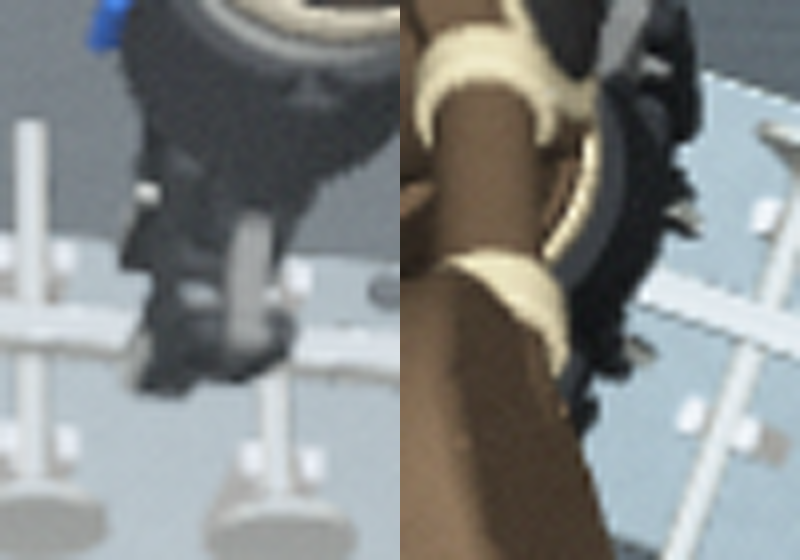

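```bash
python3 -m handwheel '[[[0,0,-0.003,0],[0,0,-0.006,0],[0,0,-0.006,0]]]'; python3 -m handwheel '[[[0,0,0,0],[0,0,0,0],[0,0,0,0],[0,0,0,0],[0,0,0,0],[0,0,0,0]]]' 1 50;python3 v.py 3 335 150 130 125
```

```text
time: 6.15
position: [0.5712, 0.2177, 0.0383]
tcp_rot: [0.811, 0.585, -0.0, -0.0]
ft_force: [-0.2, -0.7, 1.2]
width: 0.0343
time: 6.65
position: [0.5718, 0.2178, 0.0391]
tcp_rot: [0.811, 0.585, 0.0, 0.0]
ft_force: [-1.0, -0.1, 0.4]
width: 0.0097
```

View pics/v3.png

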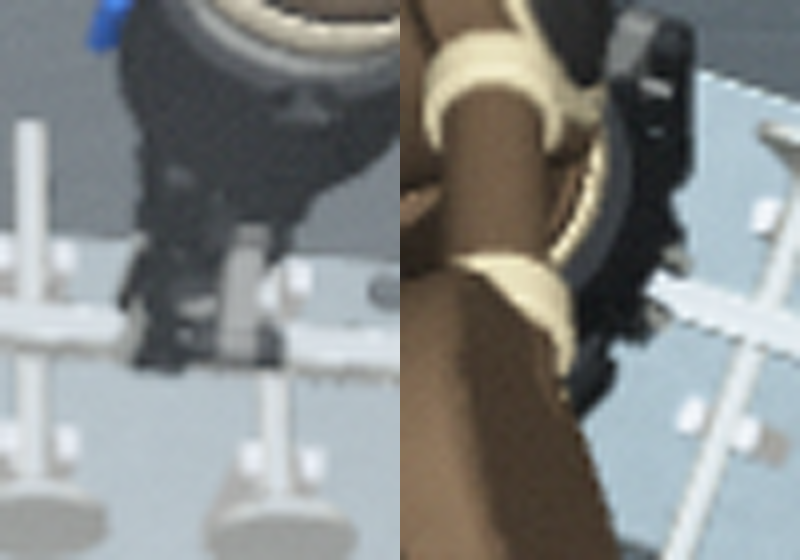

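```bash
python3 -m handwheel '[[[0,0,0,0],[0,0,0,0]]]'; python3 -m handwheel '[[[0,0,0.003,0],[0,0,0.006,0],[0,0,0.009,0],[0,0,0.012,0],[0,0,0.012,0]]]'; python3 - <<'E'
from h import *
s=optics.capture('scene');t=optics.capture('top')
crop(s,295,155,120,90,6,'pics/s7.png');crop(t,105,115,120,95,6,'pics/t7.png')
E
```

```text
time: 6.92
position: [0.5718, 0.2178, 0.039]
tcp_rot: [0.811, 0.585, 0.0, 0.0]
ft_force: [0.5, -1.0, 1.9]
width: 0.0097
time: 7.33
position: [0.5721, 0.218, 0.0515]
tcp_rot: [0.811, 0.585, 0.001, 0.0]
ft_force: [-0.4, 0.8, -3.2]
width: 0.0097
```

View pics/s7.png

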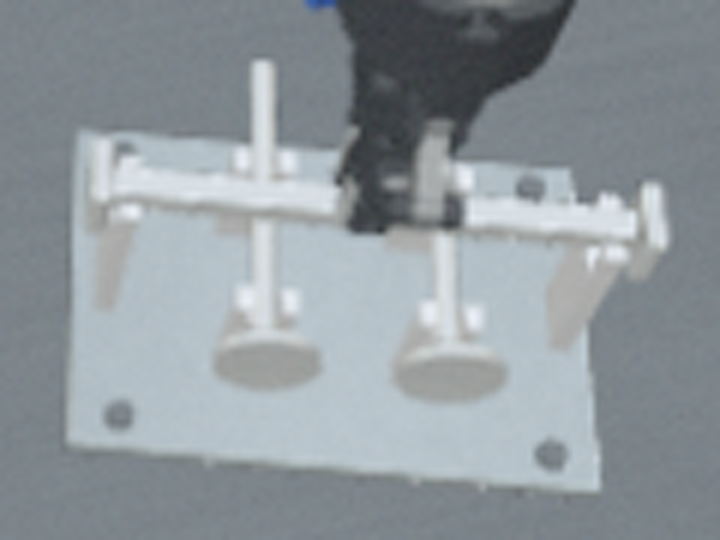

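The scene shows the bar lifted evenly out of both brackets, with ends at (100,170) and (650,218), and the force reads -3.2 N, which matches its weight. Next I raise it clear and carry it to the free bench between rack and tray.

```bash
python3 -m handwheel '[[[0,0,0.015,0],[0,0,0.03,0],[0,0,0.045,0],[0,0,0.06,0],[0,0,0.075,0],[0,0,0.09,0],[0,0,0.09,0]]]'; python3 -m handwheel '[[[-0.01,-0.02,0,-5],[-0.022,-0.045,0,-11],[-0.034,-0.07,0,-17],[-0.046,-0.095,0,-23],[-0.058,-0.12,0,-29],[-0.07,-0.145,0,-35],[-0.082,-0.17,0,-41],[-0.094,-0.19,0,-47]]]';python3 -m handwheel '[[[-0.01,-0.013,0,-6],[-0.02,-0.026,0,-12],[-0.025,-0.034,0,-18],[-0.028,-0.038,0,-23],[-0.028,-0.038,0,-25],[-0.028,-0.038,0,-25],[-0.028,-0.038,0,-25]]]'; python3 - <<'E'
from h import *
t=optics.capture('top');s=optics.capture('scene');cv2.imwrite('pics/t8.png',np.hstack([s['img'],t['img'][:,100:350]])[:,:,::-1])
E
```

```text
time: 8.02
position: [0.5742, 0.2186, 0.1444]
tcp_rot: [0.811, 0.585, 0.003, 0.001]
ft_force: [1.1, 0.7, -1.2]
width: 0.0101
time: 8.68
position: [0.4762, 0.0263, 0.1399]
tcp_rot: [0.978, 0.211, -0.001, 0.0]
ft_force: [0.6, -0.9, -2.8]
width: 0.0099
time: 9.27
position: [0.4492, -0.0102, 0.1403]
tcp_rot: [1.0, -0.003, -0.0, -0.0]
ft_force: [-0.7, -0.0, -2.7]
width: 0.0097
```

View pics/t8.png

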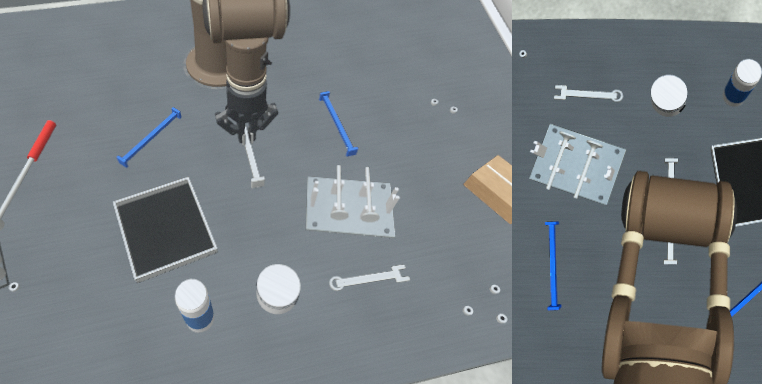

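The picture shows the bar held level over empty bench, clear of rack and tray, with both valves still in the rack.

```bash
python3 -m handwheel '[[[0,0,-0.025,0],[0,0,-0.05,0],[0,0,-0.075,0],[0,0,-0.1,0],[0,0,-0.12,0],[0,0,-0.132,0],[0,0,-0.138,0],[0,0,-0.138,0]]]'; python3 -m handwheel '[[[0,0,-0.003,0],[0,0,-0.006,0],[0,0,-0.009,0],[0,0,-0.012,0],[0,0,-0.012,0]]]'; python3 -m handwheel '[[[0,0,-0.0015,0],[0,0,-0.003,0],[0,0,-0.003,0]]]'; python3 - <<'E'
from h import *
s=optics.capture('scene');crop(s,205,100,80,100,6,'pics/s9.png')
E
```

```text
time: 10.03
position: [0.4484, -0.0098, 0.0014]
tcp_rot: [1.0, -0.003, -0.002, -0.0]
ft_force: [-1.0, 0.9, -2.8]
width: 0.0099
time: 10.45
position: [0.4496, -0.0102, -0.0092]
tcp_rot: [1.0, -0.003, 0.0, 0.0]
ft_force: [0.1, 0.4, -2.2]
width: 0.0097
time: 10.7
position: [0.4496, -0.0102, -0.0122]
tcp_rot: [1.0, -0.003, -0.0, -0.0]
ft_force: [0.2, 0.4, -2.1]
width: 0.0096
```

View pics/s9.png

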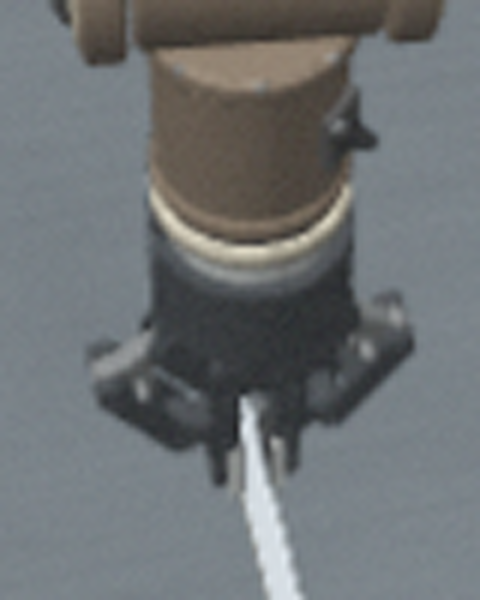

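```bash
python3 -m handwheel '[[[0,0,-0.0015,0],[0,0,-0.003,0],[0,0,-0.003,0]]]'; python3 -m handwheel '[[[0,0,-0.001,0],[0,0,-0.0015,0],[0,0,-0.0015,0]]]'
```

```text
time: 11.0
position: [0.4494, -0.0101, -0.0154]
tcp_rot: [1.0, -0.003, -0.0, -0.0]
ft_force: [0.2, 0.2, -2.8]
width: 0.0097
time: 11.25
position: [0.4496, -0.0101, -0.0168]
tcp_rot: [1.0, -0.003, -0.0, -0.0]
ft_force: [-0.4, -0.1, -2.6]
width: 0.0101
```

```bash
python3 -m handwheel '[[[0,0,-0.001,0],[0,0,-0.0015,0],[0,0,-0.0015,0]]]'; python3 -m handwheel '[[[0,0,-0.001,0],[0,0,-0.0015,0],[0,0,-0.0015,0]]]';python3 - <<'E'
from h import *
s=optics.capture('scene');t=optics.capture('top');crop(s,220,140,80,70,8,'pics/s10.png');crop(t,220,130,60,150,5,'pics/t10.png')
E
```

```text
time: 11.5
position: [0.4497, -0.0103, -0.0171]
tcp_rot: [1.0, -0.003, -0.0, 0.0]
ft_force: [-3.3, 1.0, 8.0]
width: 0.0099
time: 11.75
position: [0.4497, -0.0103, -0.0172]
tcp_rot: [1.0, -0.003, -0.001, 0.0]
ft_force: [-7.5, -0.2, 21.8]
width: 0.0096
```

View pics/s10.png

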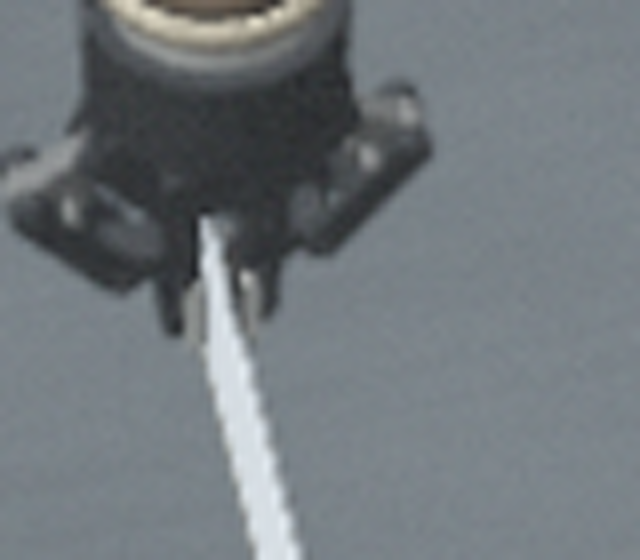

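The bar touches at a reported TCP z of -0.017, as predicted. I ease off the press, open, and retreat.

```bash
python3 -m handwheel '[[[0,0,0.002,0],[0,0,0.002,0],[0,0,0.002,0]]]'; python3 -m handwheel '[[[0,0,0,0],[0,0,0,0],[0,0,0,0],[0,0,0,0],[0,0,0,0],[0,0,0,0]]]' 0.2; python3 -m handwheel '[[[0,0,0.015,0],[0,0,0.04,0],[0,0,0.075,0],[0,0,0.11,0],[0,0,0.145,0],[0,0,0.18,0],[0,0.01,0.18,-5],[0,0.04,0.18,-10]]]'; python3 -m handwheel '[[[0.01,0.035,0,-5],[0.02,0.07,0,-10],[0.03,0.1,0,-10],[0.04,0.12,0,-10],[0.04,0.12,0,-10]]]'; python3 - <<'E'
from h import *
t=optics.capture('top');s=optics.capture('scene');cv2.imwrite('pics/t11.png',np.hstack([s['img'],t['img'][:,100:350]])[:,:,::-1])
crop(s,295,155,120,90,6,'pics/s11.png');crop(t,105,115,120,95,6,'pics/t11c.png')
E
```

```text
time: 12.1
position: [0.4506, -0.0103, -0.017]
tcp_rot: [1.0, -0.003, 0.001, 0.0]
ft_force: [-0.6, -0.8, 5.8]
width: 0.0096
time: 12.6
position: [0.4496, -0.0102, -0.0178]
tcp_rot: [1.0, -0.003, -0.0, -0.0]
ft_force: [0.3, 0.2, -0.1]
width: 0.0339
time: 13.27
position: [0.4528, 0.0279, 0.1659]
tcp_rot: [0.996, -0.094, 0.004, 0.001]
ft_force: [0.1, 0.4, 0.1]
width: 0.0345
time: 13.68
position: [0.4914, 0.1535, 0.1627]
tcp_rot: [0.985, -0.175, 0.001, -0.001]
ft_force: [1.0, -0.3, -0.1]
width: 0.0346
```

View pics/t11.png

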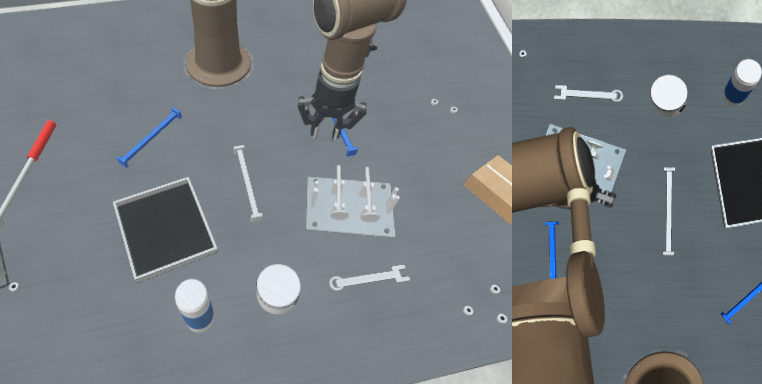

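View pics/s11.png

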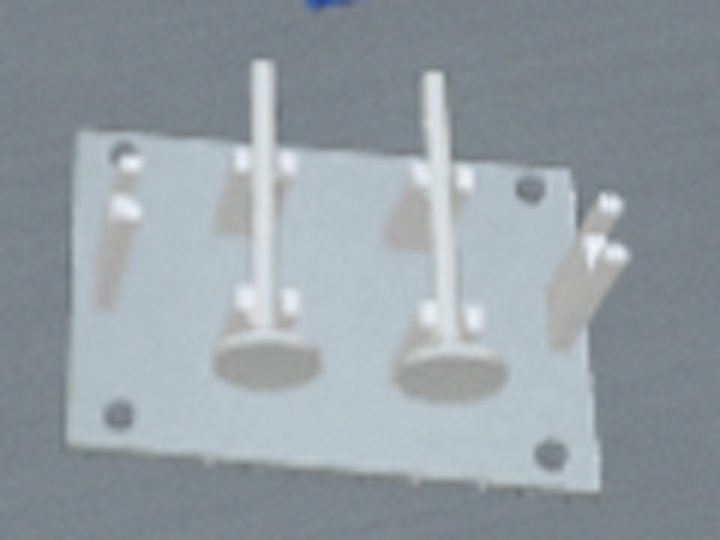

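The bar lies flat at scene (239,150)-(257,218), and both valves are still in their posts. I'll measure the bar and the stems for the next grasp.

```bash
python3 -m handwheel '[[[-0.12,-0.02,0.04,2],[-0.12,-0.02,0.04,2],[-0.12,-0.02,0.04,2],[-0.12,-0.02,0.04,2],[-0.12,-0.02,0.04,2],[-0.12,-0.02,0.04,2]]]';python3 - <<'E'
from h import *
t=optics.capture('top');s=optics.capture('scene')
crop(t,105,115,120,95,6,'pics/t12.png')
m=(t['img'].min(2)>150).astype(np.uint8);m[:,:250]=0;m[:,290:]=0;m[:150]=0
cs,_=cv2.findContours(m,cv2.RETR_EXTERNAL,cv2.CHAIN_APPROX_NONE);c=max(cs,key=len);q=cv2.minAreaRect(c);print(q,cv2.boundingRect(c));print('bar top',onz(t,q[0],.024).round(4))
E
```

```text
time: 14.28
position: [0.3701, 0.1291, 0.2027]
tcp_rot: [0.987, -0.16, 0.001, -0.0]
ft_force: [0.6, 0.3, 0.8]
width: 0.0343
((256.505859375, 210.5000762939453), (10.034600257873535, 87.1233901977539), 0.6740369200706482) (251, 167, 12, 88)
bar top [ 0.4547 -0.0106  0.024 ]
```

View pics/t12.png

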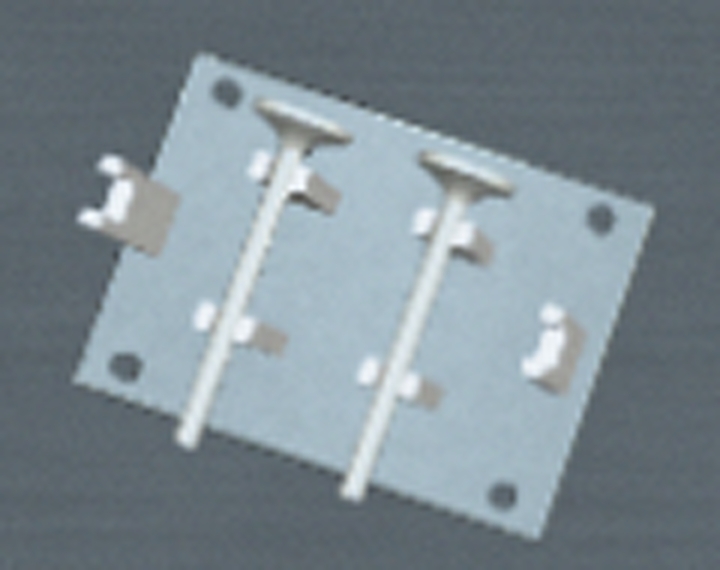

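The bar on the bench is where I expected it, within about 2 mm. The crop shows both stems: A runs (291,150)→(187,440) and B (455,200)→(352,495). I take valve B first, gripping at rack (+8, -34.3).

```bash
python3 -m handwheel '[[[0.035,0.01,0,0],[0.07,0.02,0,0],[0.105,0.03,0,0],[0.14,0.04,0,0],[0.17,0.048,0,0],[0.19,0.053,0,0],[0.2,0.056,0,0],[0.2,0.056,0,0]]]' 0.45; python3 -m handwheel '[[[0,0,-0.03,0],[0,0,-0.06,0],[0,0,-0.09,0],[0,0,-0.12,0],[0,0,-0.135,0],[0,0,-0.135,0],[0,0,-0.135,0],[0,0,-0.135,0]]]';python3 - <<'E'
from h import *
t=optics.capture('top');s=optics.capture('scene')
crop(s,290,120,120,110,5,'pics/s13.png');crop(t,105,110,120,110,5,'pics/t13.png')
E
```

```text
time: 15.05
position: [0.5718, 0.186, 0.2008]
tcp_rot: [0.987, -0.16, -0.001, 0.0]
ft_force: [-0.1, 0.7, -0.2]
width: 0.0235
time: 15.72
position: [0.5703, 0.186, 0.0687]
tcp_rot: [0.987, -0.16, 0.001, -0.0]
ft_force: [0.7, 1.0, 0.2]
width: 0.0237
```

View pics/s13.png

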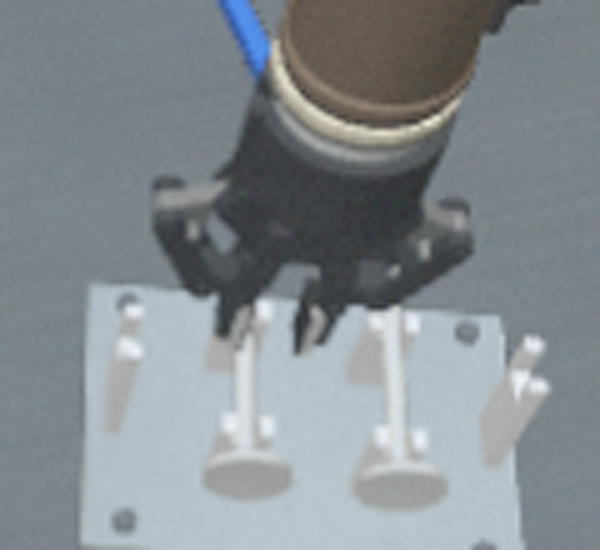

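View pics/t13.png

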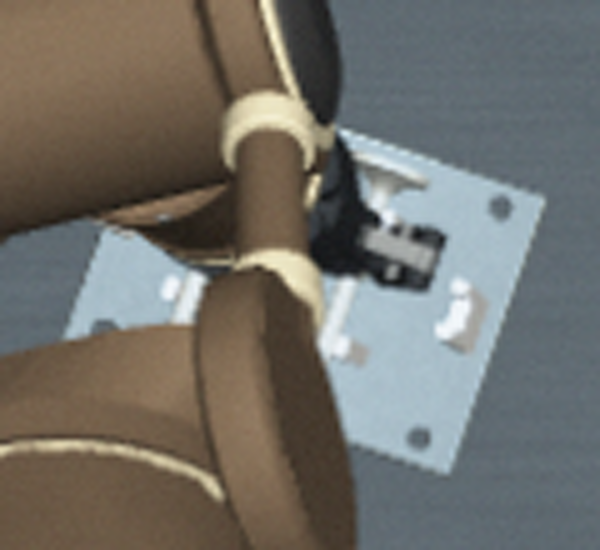

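The fingers straddle stem B: tips at (225,340) and (300,350), stem at u≈245. I continue down to grip height.

```bash
python3 -m handwheel '[[[0,0,-0.01,0],[0,0,-0.02,0],[0,0,-0.03,0],[0,0,-0.036,0],[0,0,-0.042,0],[0,0,-0.042,0],[0,0,-0.042,0]]]';python3 - <<'E'
from h import *
s=optics.capture('scene');crop(s,290,120,120,110,5,'pics/s14.png')
E
```

```text
time: 16.4
position: [0.5691, 0.1857, 0.0245]
tcp_rot: [0.987, -0.16, -0.001, 0.0]
ft_force: [0.7, -0.5, 0.4]
width: 0.0232
```

View pics/s14.png

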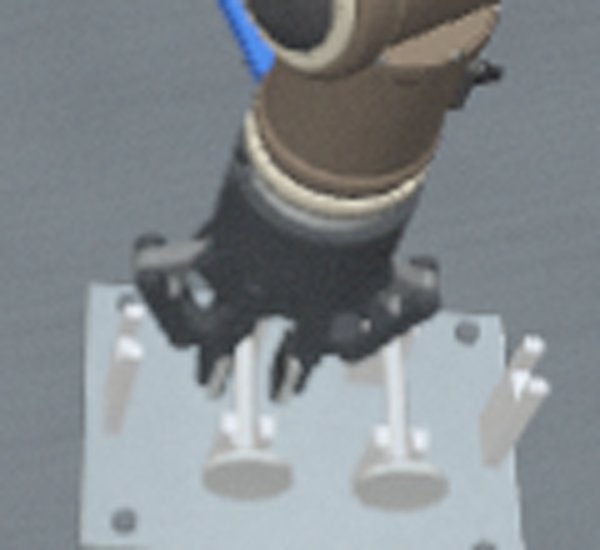

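```bash
python3 -m handwheel '[[[0,0,0,0],[0,0,0,0],[0,0,0,0],[0,0,0,0],[0,0,0,0],[0,0,0,0]]]' 1 50; python3 -m handwheel '[[[0,0,0.005,0],[0,0,0.01,0],[0,0,0.015,0],[0,0,0.025,0],[0,0,0.035,0],[0,0,0.035,0],[0,0,0.035,0]]]'; python3 - <<'E'
from h import *
s=optics.capture('scene');crop(s,290,120,120,110,5,'pics/s15.png')
E
```

```text
time: 16.95
position: [0.5718, 0.1865, 0.0279]
tcp_rot: [0.987, -0.16, 0.002, -0.001]
ft_force: [-1.1, 0.4, 5.7]
width: 0.0004
time: 17.53
position: [0.5708, 0.1861, 0.0618]
tcp_rot: [0.987, -0.16, 0.001, -0.001]
ft_force: [-0.0, 0.5, 0.4]
width: 0.0003
```

View pics/s15.png

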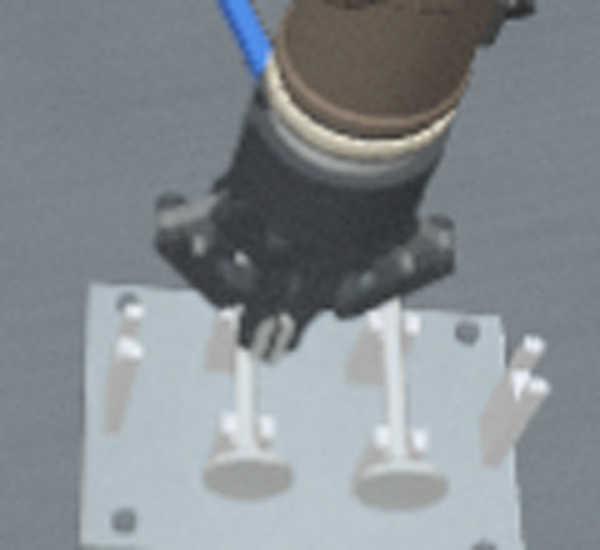

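The grip missed. The fingertips closed above the stem, so width fell to 0 and valve B stayed in its notches. I reopen and go about 11 mm deeper, checking clearance before closing.

```bash
python3 -m handwheel '[[[0,0,0,0],[0,0,0,0],[0,0,0,0],[0,0,0,0],[0,0,0,0]]]' 0.45; python3 -m handwheel '[[[0,0,-0.012,0],[0,0,-0.024,0],[0,0,-0.034,0],[0,0,-0.038,0],[0,0,-0.038,0]]]';python3 - <<'E'
from h import *
s=optics.capture('scene');crop(s,290,120,120,110,5,'pics/s16.png')
E
```

```text
time: 18.0
position: [0.5694, 0.1858, 0.06]
tcp_rot: [0.987, -0.16, -0.0, 0.0]
ft_force: [0.1, -0.0, 1.2]
width: 0.0237
time: 18.42
position: [0.5675, 0.1853, 0.0197]
tcp_rot: [0.987, -0.16, -0.002, 0.001]
ft_force: [-0.1, 0.2, -0.3]
width: 0.0234
```

View pics/s16.png

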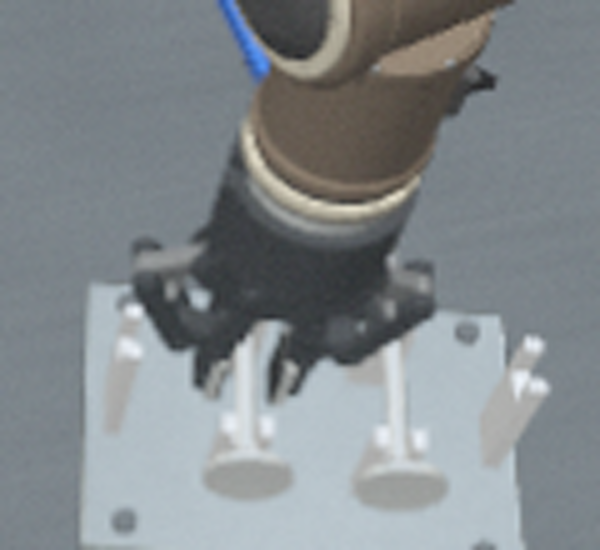

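```bash
python3 -m handwheel '[[[0,0,-0.004,0],[0,0,-0.008,0],[0,0,-0.008,0],[0,0,-0.008,0]]]';python3 - <<'E'
from h import *
s=optics.capture('scene');crop(s,300,150,80,80,8,'pics/s17.png')
E
```

```text
time: 18.8
position: [0.5696, 0.1858, 0.0143]
tcp_rot: [0.987, -0.16, -0.0, 0.0]
ft_force: [-0.0, 0.3, -0.0]
width: 0.0237
```

View pics/s17.png

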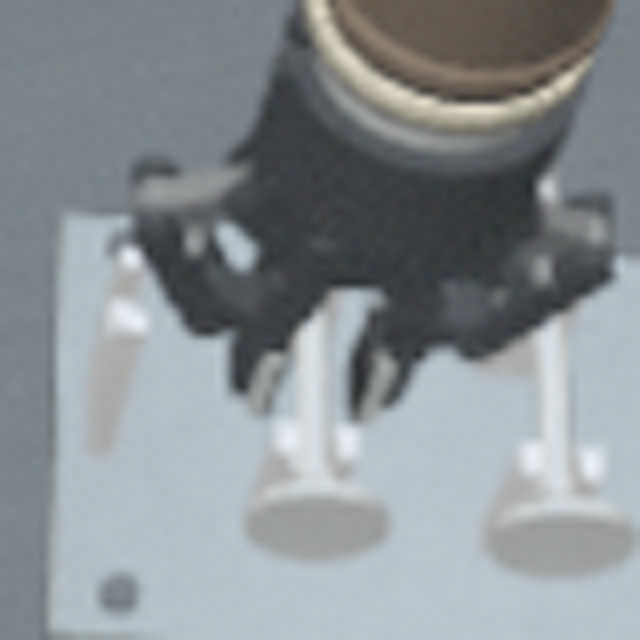

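```bash
python3 -m handwheel '[[[0,0,0,0],[0,0,0,0],[0,0,0,0],[0,0,0,0],[0,0,0,0],[0,0,0,0]]]' 1 50
```

```text
time: 19.35
position: [0.57, 0.1859, 0.0148]
tcp_rot: [0.987, -0.16, 0.0, -0.0]
ft_force: [-0.2, -1.1, 2.8]
width: 0.0067
```

```bash
python3 -m handwheel '[[[0,0,0.005,0],[0,0,0.01,0],[0,0,0.015,0],[0,0,0.025,0],[0,0,0.035,0],[0,0,0.035,0],[0,0,0.035,0]]]'; python3 - <<'E'
from h import *
s=optics.capture('scene');crop(s,290,120,120,110,5,'pics/s18.png')
E
```

```text
time: 19.93
position: [0.5709, 0.1861, 0.0509]
tcp_rot: [0.987, -0.159, 0.001, -0.001]
ft_force: [-0.4, -0.0, -1.1]
width: 0.0071
```

View pics/s18.png

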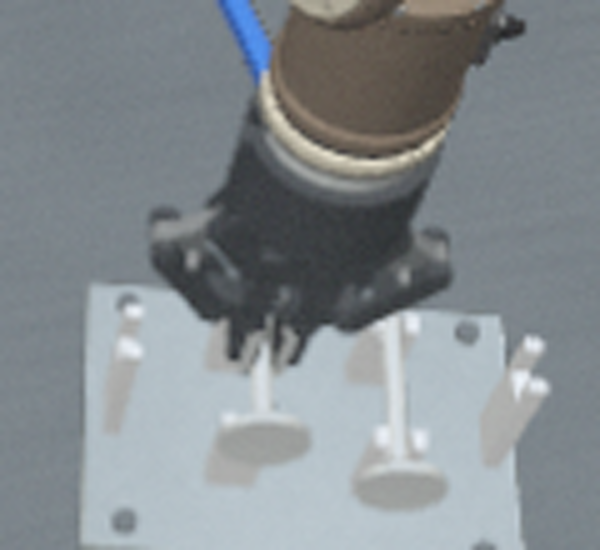

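Valve B is held and clear of its posts: head at (265,440), force -1.1 N. I carry it high to the far half of the tray.

```bash
python3 -m handwheel '[[[0,0,0.02,0],[0,0,0.04,0],[0,0,0.06,0],[0,-0.02,0.08,0],[0,-0.05,0.08,4],[0,-0.085,0.08,8],[-0.005,-0.12,0.08,12],[-0.005,-0.155,0.08,16]]]';python3 -m handwheel '[[[0,-0.035,0,4],[0,-0.07,0,8],[0,-0.105,0,11.8],[-0.005,-0.14,0,11.8],[-0.005,-0.175,0,11.8],[-0.005,-0.21,0,11.8],[-0.005,-0.245,0,11.8],[-0.005,-0.275,0,11.8]]]';python3 -m handwheel '[[[0,-0.012,0,0],[0,-0.018,0,0],[0,-0.018,0,0],[0,-0.018,0,0]]]'; python3 - <<'E'
from h import *
t=optics.capture('top');s=optics.capture('scene');cv2.imwrite('pics/t19.png',np.hstack([s['img'][:,60:320],t['img'][:,200:]])[:,:,::-1])
E
```

```text
time: 20.65
position: [0.5632, 0.0297, 0.1289]
tcp_rot: [1.0, -0.018, -0.001, 0.0]
ft_force: [-0.3, -0.6, -1.6]
width: 0.0067
time: 21.32
position: [0.5589, -0.2464, 0.1288]
tcp_rot: [0.997, 0.082, -0.0, -0.0]
ft_force: [1.0, 0.1, -1.2]
width: 0.007
time: 21.65
position: [0.5592, -0.2608, 0.1288]
tcp_rot: [0.997, 0.082, -0.001, -0.001]
ft_force: [-0.1, -0.1, -1.2]
width: 0.0068
```

View pics/t19.png

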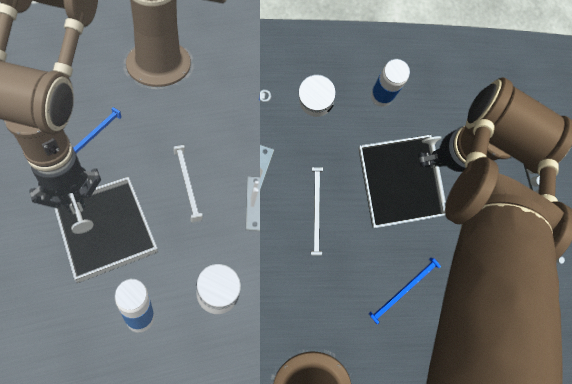

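The valve hangs over the tray, with its head at scene (80,227) in this picture. Now I lower it.

```bash
python3 -m handwheel '[[[0,0,-0.025,0],[0,0,-0.05,0],[0,0,-0.075,0],[0,0,-0.1,0],[0,0,-0.115,0],[0,0,-0.122,0],[0,0,-0.122,0],[0,0,-0.122,0]]]'; python3 - <<'E'
from h import *
s=optics.capture('scene');t=optics.capture('top');crop(s,100,160,130,130,5,'pics/s20.png');crop(t,290,120,130,120,5,'pics/t20.png')
E
```

```text
time: 22.42
position: [0.5602, -0.2614, 0.0077]
tcp_rot: [0.997, 0.083, 0.0, 0.0]
ft_force: [0.3, -0.0, -0.8]
width: 0.007
```

View pics/s20.png

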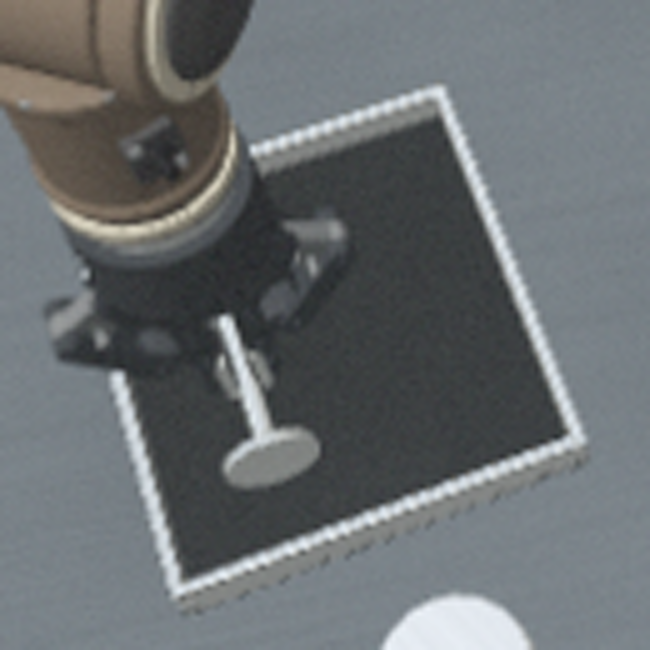

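View pics/t20.png

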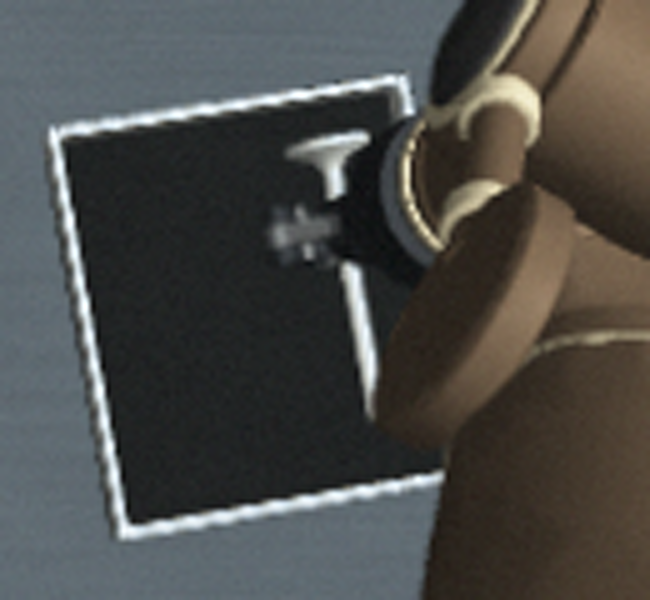

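```bash
python3 -m handwheel '[[[-0.001,0.004,-0.005,0],[-0.001,0.008,-0.01,0],[-0.001,0.008,-0.014,0],[-0.001,0.008,-0.014,0],[-0.001,0.008,-0.014,0]]]'; python3 -m handwheel '[[[0,0,-0.002,0],[0,0,-0.004,0],[0,0,-0.004,0]]]'; python3 -m handwheel '[[[0,0,-0.002,0],[0,0,-0.003,0],[0,0,-0.003,0]]]'
```

```text
time: 22.93
position: [0.5582, -0.2538, -0.0071]
tcp_rot: [0.997, 0.082, -0.0, -0.0]
ft_force: [0.0, -0.7, -0.4]
width: 0.0067
time: 23.18
position: [0.5584, -0.2542, -0.011]
tcp_rot: [0.997, 0.082, -0.0, -0.0]
ft_force: [0.2, 0.3, -0.7]
width: 0.0069
time: 23.43
position: [0.5585, -0.2541, -0.0139]
tcp_rot: [0.997, 0.082, -0.0, -0.0]
ft_force: [0.5, -0.5, -0.4]
width: 0.0067
```

```bash
python3 -m handwheel '[[[0,0,-0.001,0],[0,0,-0.002,0],[0,0,-0.002,0]]]'; python3 -m handwheel '[[[0,0,-0.001,0],[0,0,-0.0015,0],[0,0,-0.0015,0]]]'; python3 - <<'E'
from h import *
s=optics.capture('scene');crop(s,100,190,100,90,7,'pics/s21.png')
E
```

```text
time: 23.68
position: [0.5584, -0.2543, -0.0153]
tcp_rot: [0.997, 0.082, -0.0, 0.0]
ft_force: [-1.5, 0.0, 3.7]
width: 0.0065
time: 23.93
position: [0.5584, -0.2544, -0.0164]
tcp_rot: [0.997, 0.082, -0.0, 0.0]
ft_force: [-4.8, -0.4, 5.9]
width: 0.0066
```

View pics/s21.png

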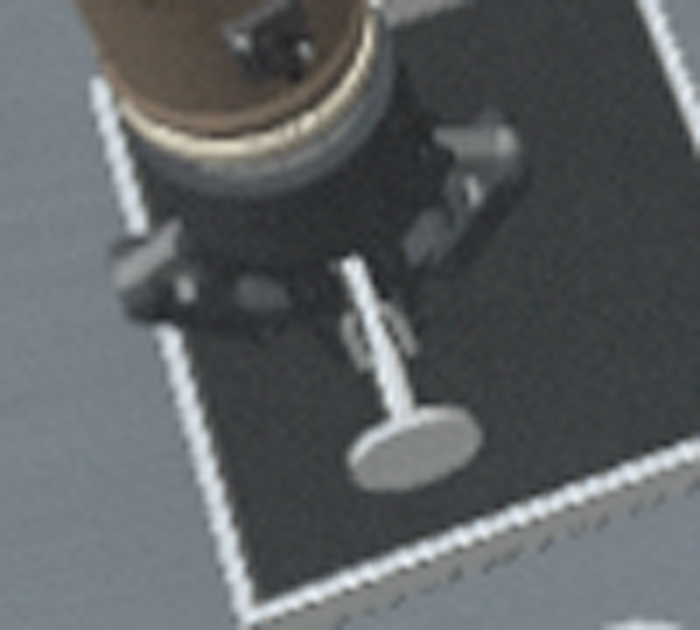

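The head rim is on the tray floor (force +6 N). I soften the grip first, then open gently.

```bash
python3 -m handwheel '[[[0,0,0.001,0],[0,0,0.001,0],[0,0,0.001,0]]]' 1 20; python3 -m handwheel '[[[0,0,0,0],[0,0,0,0],[0,0,0,0],[0,0,0,0],[0,0,0,0]]]' 0.45; python3 -m handwheel '[[[0,0,0.01,0],[0,0,0.03,0],[0,0,0.06,0],[0,0,0.09,0],[0,0,0.12,0],[0,0,0.15,0],[0,0.02,0.16,0],[0,0.05,0.16,0]]]'; python3 -m handwheel '[[[0,0.04,0,0],[0,0.08,0,0],[0,0.12,0,-4],[0,0.16,0,-8],[0,0.2,0,-12],[0,0.24,0,-16],[0,0.28,0,-20],[0,0.31,0,-24]]]'; python3 - <<'E'
from h import *
s=optics.capture('scene');t=optics.capture('top');cv2.imwrite('pics/t22.png',np.hstack([cv2.resize(s['img'][160:290,100:230],None,fx=3,fy=3),cv2.resize(t['img'][120:250,290:420],None,fx=3,fy=3)])[:,:,::-1])
E
```

```text
time: 24.23
position: [0.5587, -0.2544, -0.0158]
tcp_rot: [0.997, 0.082, 0.0, 0.0]
ft_force: [-3.1, -0.3, 4.9]
width: 0.0067
time: 24.65
position: [0.5587, -0.254, -0.0164]
tcp_rot: [0.997, 0.082, 0.0, -0.0]
ft_force: [0.4, 0.3, -0.7]
width: 0.0234
time: 25.32
position: [0.5625, -0.2076, 0.15]
tcp_rot: [0.997, 0.081, 0.005, 0.003]
ft_force: [1.2, 0.9, -0.2]
width: 0.0232
time: 25.98
position: [0.5584, 0.109, 0.1449]
tcp_rot: [0.992, -0.128, 0.001, -0.001]
ft_force: [1.3, -0.4, 0.0]
width: 0.0233
```

View pics/t22.png

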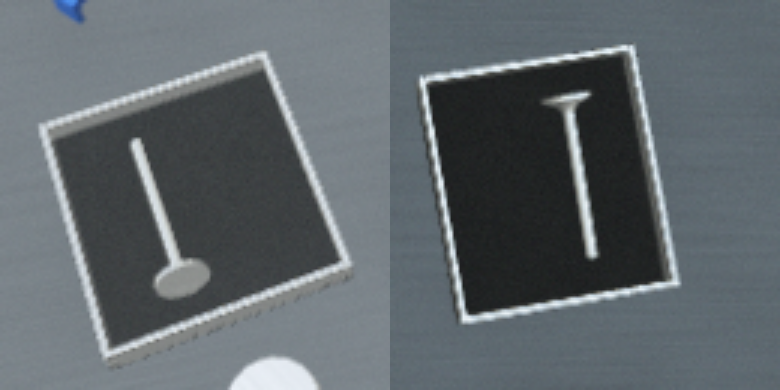

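Valve B lies fully inside the tray. Now valve A, the same way.

```bash
python3 -m handwheel '[[[0.008,0.035,0,-2],[0.016,0.07,0,-3.7],[0.024,0.105,0,-3.7],[0.03,0.13,0,-3.7],[0.0335,0.1435,0,-3.7],[0.0335,0.1435,0,-3.7],[0.0335,0.1435,0,-3.7]]]' 0.45 50; python3 -m handwheel '[[[0,0,-0.02,0],[0,0,-0.045,0],[0,0,-0.07,0],[0,0,-0.08,0],[0,0,-0.08,0],[0,0,-0.08,0]]]';python3 - <<'E'
from h import *
s=optics.capture('scene');crop(s,300,130,110,100,6,'pics/s23.png')
E
```

```text
time: 26.67
position: [0.5921, 0.2486, 0.1438]
tcp_rot: [0.987, -0.158, -0.0, 0.001]
ft_force: [-0.3, -0.4, 0.5]
width: 0.0236
time: 27.17
position: [0.5919, 0.2479, 0.0637]
tcp_rot: [0.987, -0.159, -0.001, 0.0]
ft_force: [-0.1, 0.1, 0.1]
width: 0.0236
```

View pics/s23.png

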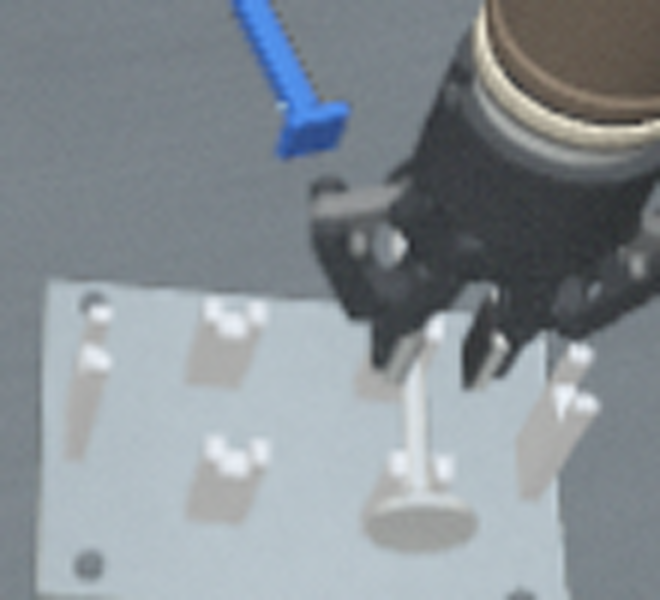

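```bash
python3 -m handwheel '[[[0,0,-0.012,0],[0,0,-0.024,0],[0,0,-0.034,0],[0,0,-0.034,0],[0,0,-0.034,0]]]';python3 - <<'E'
from h import *
s=optics.capture('scene');crop(s,320,150,90,80,8,'pics/s24.png')
E
```

```text
time: 27.63
position: [0.5908, 0.249, 0.0283]
tcp_rot: [0.987, -0.159, -0.001, 0.001]
ft_force: [-0.0, 0.2, -0.3]
width: 0.0236
```

View pics/s24.png

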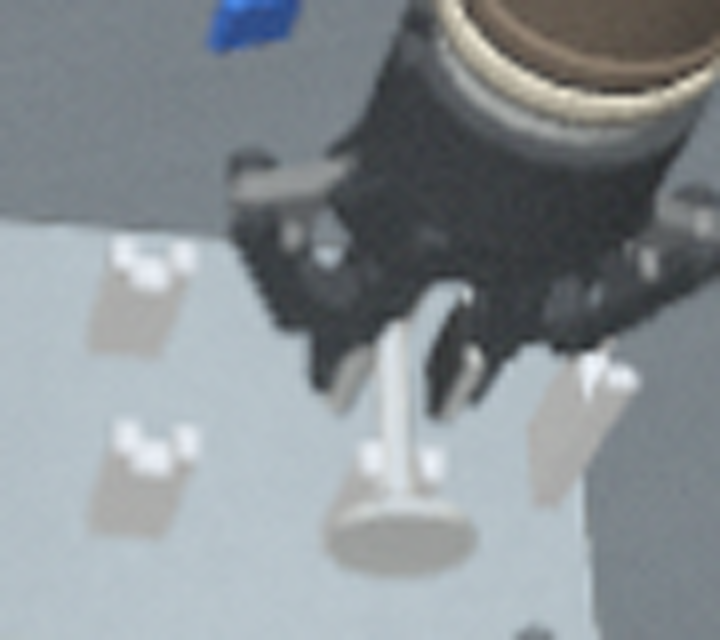

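```bash
python3 -m handwheel '[[[0.0015,0.0035,0,0],[0.0015,0.0035,-0.003,0],[0.0015,0.0035,-0.006,0],[0.0015,0.0035,-0.006,0]]]';python3 -m handwheel '[[[0,0,-0.003,0],[0,0,-0.006,0],[0,0,-0.008,0],[0,0,-0.008,0],[0,0,-0.008,0]]]';python3 - <<'E'
from h import *
s=optics.capture('scene');crop(s,320,150,90,80,8,'pics/s25.png')
E
```

```text
time: 28.02
position: [0.5934, 0.2529, 0.0234]
tcp_rot: [0.987, -0.159, -0.0, 0.0]
ft_force: [-0.2, -0.7, -0.0]
width: 0.0235
time: 28.43
position: [0.5934, 0.2527, 0.0155]
tcp_rot: [0.987, -0.159, -0.0, 0.0]
ft_force: [-0.9, -0.1, 0.3]
width: 0.0235
```

View pics/s25.png

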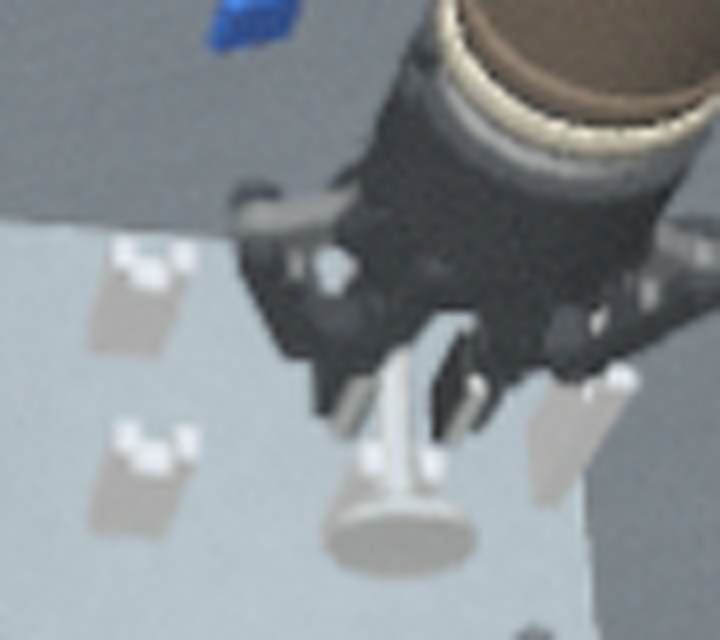

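The stem at u≈397 lies between the pads at 345 and 460, with no contact force. Closing and lifting.

```bash
python3 -m handwheel '[[[0,0,0,0],[0,0,0,0],[0,0,0,0],[0,0,0,0],[0,0,0,0],[0,0,0,0]]]' 1 50; python3 -m handwheel '[[[0,0,0.005,0],[0,0,0.01,0],[0,0,0.015,0],[0,0,0.025,0],[0,0,0.035,0],[0,0,0.035,0],[0,0,0.035,0]]]'; python3 - <<'E'
from h import *
s=optics.capture('scene');crop(s,300,120,110,110,5,'pics/s26.png')
E
```

```text
time: 28.98
position: [0.5938, 0.2528, 0.0161]
tcp_rot: [0.987, -0.159, 0.0, -0.0]
ft_force: [-0.5, -0.5, 2.1]
width: 0.0066
time: 29.57
position: [0.595, 0.2533, 0.0526]
tcp_rot: [0.987, -0.159, 0.001, -0.001]
ft_force: [-0.7, -0.0, -1.7]
width: 0.0066
```

View pics/s26.png

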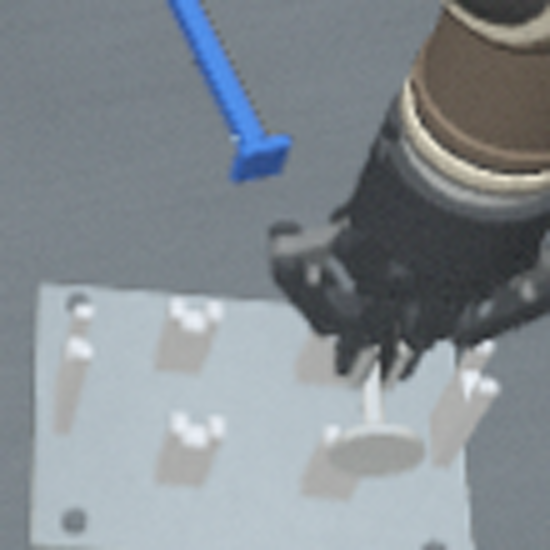

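Valve A is held: head at (375,450), width 6.6 mm, -1.7 N. Next I carry it to the near half of the tray.

```bash
python3 -m handwheel '[[[0,0,0.02,0],[0,0,0.04,0],[0,0,0.06,0],[0,-0.02,0.08,0],[-0.005,-0.05,0.08,4],[-0.01,-0.085,0.08,8],[-0.015,-0.12,0.08,12],[-0.02,-0.155,0.08,16]]]';python3 -m handwheel '[[[-0.003,-0.035,0,4],[-0.006,-0.07,0,8],[-0.01,-0.105,0,11.8],[-0.014,-0.14,0,11.8],[-0.018,-0.175,0,11.8],[-0.022,-0.21,0,11.8],[-0.026,-0.245,0,11.8],[-0.026,-0.275,0,11.8]]]';python3 -m handwheel '[[[0,-0.008,0,0],[0,-0.008,0,0],[0,-0.008,0,0],[0,-0.008,0,0]]]'
```

```text
time: 30.28
position: [0.5727, 0.0966, 0.1305]
tcp_rot: [1.0, -0.017, -0.0, 0.0]
ft_force: [1.3, -0.2, -1.7]
width: 0.0067
time: 30.95
position: [0.546, -0.1792, 0.1303]
tcp_rot: [0.997, 0.083, -0.001, -0.0]
ft_force: [0.8, 0.9, -1.1]
width: 0.0065
time: 31.28
position: [0.5473, -0.1837, 0.1304]
tcp_rot: [0.997, 0.084, -0.001, -0.001]
ft_force: [0.2, 0.5, -1.4]
width: 0.0068
```

```bash
python3 -m handwheel '[[[0,0,-0.025,0],[0,0,-0.05,0],[0,0,-0.075,0],[0,0,-0.1,0],[0,0,-0.115,0],[0,0,-0.122,0],[0,0,-0.122,0],[0,0,-0.122,0]]]'; python3 - <<'E'
from h import *
s=optics.capture('scene');t=optics.capture('top');cv2.imwrite('pics/t27.png',np.hstack([cv2.resize(s['img'][160:290,100:230],None,fx=3,fy=3),cv2.resize(t['img'][120:250,290:420],None,fx=3,fy=3)])[:,:,::-1])
E
```

```text
time: 31.95
position: [0.5481, -0.1842, 0.0091]
tcp_rot: [0.996, 0.084, 0.0, -0.0]
ft_force: [0.2, 0.4, -1.1]
width: 0.0065
```

View pics/t27.png

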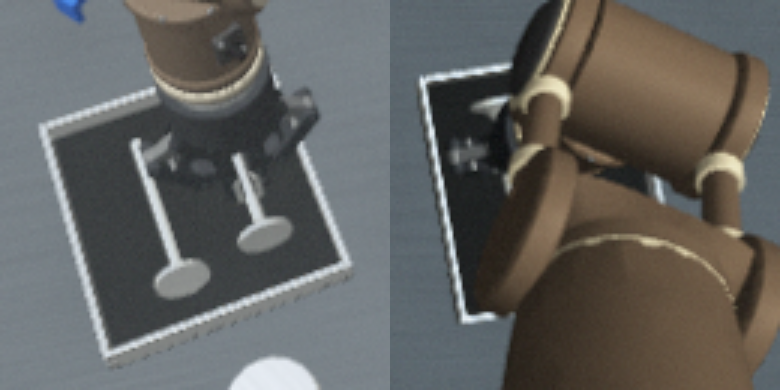

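```bash
python3 -m handwheel '[[[0,0,-0.006,0],[0,0,-0.012,0],[0,0,-0.018,0],[0,0,-0.019,0],[0,0,-0.019,0]]]'; python3 -m handwheel '[[[0,0,-0.002,0],[0,0,-0.003,0],[0,0,-0.003,0]]]'; python3 -m handwheel '[[[0,0,-0.001,0],[0,0,-0.002,0],[0,0,-0.002,0]]]'
```

```text
time: 32.47
position: [0.5467, -0.1849, -0.0111]
tcp_rot: [0.997, 0.083, -0.001, -0.0]
ft_force: [0.5, 0.0, -1.5]
width: 0.0064
time: 32.72
position: [0.5478, -0.1853, -0.0131]
tcp_rot: [0.997, 0.083, 0.0, 0.0]
ft_force: [-0.2, -0.5, -0.5]
width: 0.0067
time: 32.97
position: [0.5475, -0.1854, -0.0146]
tcp_rot: [0.997, 0.083, -0.0, 0.0]
ft_force: [-3.5, -0.2, 5.6]
width: 0.0065
```

The head is on the floor. I release and retreat.

```bash
python3 -m handwheel '[[[0,0,0,0],[0,0,0,0]]]' 1 20; python3 -m handwheel '[[[0,0,0,0],[0,0,0,0],[0,0,0,0],[0,0,0,0],[0,0,0,0]]]' 0.45; python3 -m handwheel '[[[0,0,0.01,0],[0,0,0.03,0],[0,0,0.06,0],[0,0,0.09,0],[0,0,0.12,0],[0,0,0.15,0],[-0.03,0.03,0.16,0],[-0.06,0.06,0.16,0]]]'; python3 -m handwheel '[[[-0.02,0.04,0,0],[-0.04,0.08,0,0],[-0.06,0.12,0,0],[-0.08,0.15,0,0],[-0.1,0.18,0,0],[-0.1,0.2,0,0],[-0.1,0.2,0,0],[-0.1,0.2,0,0]]]'; python3 - <<'E'
from h import *
s=optics.capture('scene');t=optics.capture('top');cv2.imwrite('pics/t28.png',np.hstack([s['img'][:,60:420],t['img'][:,100:420]])[:,:,::-1])
cv2.imwrite('pics/t29.png',np.hstack([cv2.resize(s['img'][160:290,100:230],None,fx=3,fy=3),cv2.resize(t['img'][120:250,290:420],None,fx=3,fy=3)])[:,:,::-1])
E
```

```text
time: 33.13
position: [0.5475, -0.1854, -0.0146]
tcp_rot: [0.997, 0.083, -0.0, 0.0]
ft_force: [-4.0, -0.3, 4.9]
width: 0.0068
time: 33.55
position: [0.5478, -0.1851, -0.0153]
tcp_rot: [0.997, 0.083, 0.0, -0.0]
ft_force: [0.6, 0.4, 0.4]
width: 0.0237
time: 34.22
position: [0.494, -0.1289, 0.1502]
tcp_rot: [0.997, 0.082, 0.005, 0.002]
ft_force: [-0.4, 1.7, -1.2]
width: 0.0237
time: 34.88
position: [0.3898, 0.0736, 0.1457]
tcp_rot: [0.996, 0.085, 0.001, 0.0]
ft_force: [0.2, -0.9, 0.1]
width: 0.0236
```

View pics/t28.png

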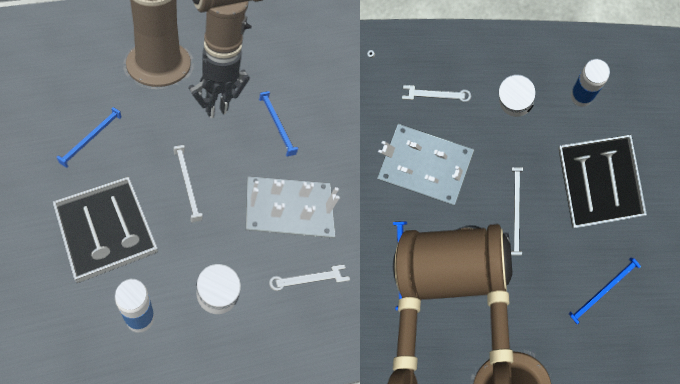

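View pics/t29.png

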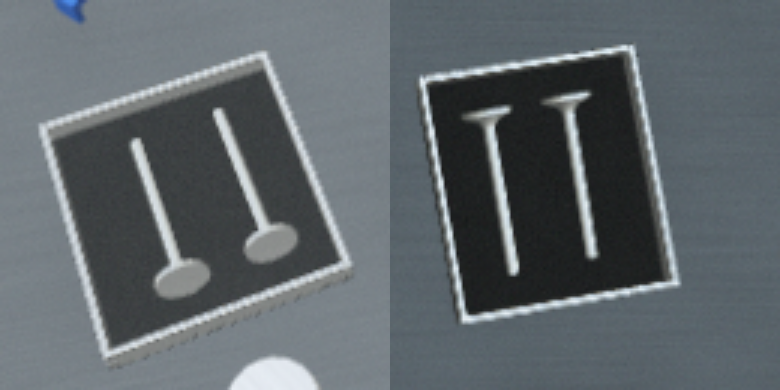

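Both valves lie flat inside the tray walls, the bar is flat on the bench, and the piston, wrench and spray can are where they were. The arm is clear and touches nothing, so I hand in.

```bash
python3 -m handwheel '[[[0,0,0,0],[0,0,0,0],[0,0,0,0]]]'; python3 - <<'E'
from plant import r
print(r.hand_in())
E
```

```text
time: 35.23
position: [0.3899, 0.0721, 0.1448]
tcp_rot: [0.997, 0.082, -0.0, 0.0]
ft_force: [0.2, 0.1, 0.2]
width: 0.0237
the job is handed in; nothing more can be done
None
```

The job is done and handed in at about 35 s of robot time; the hand-in gave no verdict. I lifted the steel bar out of the brackets and laid it flat on the bench between rack and tray. I then took valve B and valve A out of the rack and set each down in the tray, head rim first.

**Last checks:** the final pictures from both cameras show both valves lying inside the tray walls, the bar flat on the bench, and the piston, wrench and spray can where they were. The gripper was clear, with no contact force. The bar's height was not measured directly; it met the bench at the height expected for lying flat.

**What disagreed or failed:**
- **Fingertip height:** the fingertips sit more than 20 mm above the reported tool position, so I set grip heights from the pictures and from contact.
- **Opening reading:** the reported gripper opening was about 2.3 mm too small when holding the bar and the valves.
- **Missed grasp:** the first grasp on valve B closed just above the stem. The valve did not leave its notches, and the second try, about 10 mm lower, held.

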